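# Rattle check of hollow clay rollers

## Robot

A 6-joint arm with a two-finger parallel gripper is mounted at the origin on the work surface. World frame = base frame: x ahead of the robot, y to its left, z up, the work surface at z = 0. Lengths are in mm, angles in rad, forces in N, time in s.
With the tool pointing down it reaches from about 350 to 975 mm from the base axis. Payload 7.1 kg.
Tool frame: the origin (TCP) lies at the very end of the fingers, on their centre line; the grasp point (between the pads) lies 19 mm behind it; x points along the fingers, z is the direction in which the jaws open and shut, and the axes are right-handed (so a half turn about x gives the same grasp; the last joint's range is limited). The gripper opens to 88 mm and grips with 3 to 60 N. Pads are 20 mm wide; open, the fingers measure 115 mm over their backs; the gripper's body (75 mm by 178 mm) begins 61 mm behind the grasp point.
Start: joints at [1.179, 0.423, 1.63, -0, 1.089, -0.019], TCP at [227.608, 582.065, 192.275] pointing down, gripper open.
Joint ranges: [-3, 3], [-0.9, 2.11], [0.09, 2.58], [-1.31, 4.45], [0.11, 2.69], [-2.54, 2.54]. Speed limits (rad/s): [2.39, 2.39, 3.01, 3.14, 3.14, 3.14].

## Interface

Orientations are given as a rotation vector (axis times angle).
In Python, from workcell import * gives the robot as it stands.
- The arm moves only by the shell command python3 -m crank 'ROWS'. ROWS is JSON, a list of rows, each a list of 3 entries, a list of its own where there are three numbers: the shift along the tool's x, y, z in cm, then the turn, a rotation vector about the tool's x, y, z in degrees, then the finger opening in cm, from 0 to 8.78. In form: [[[dx, dy, dz], [rx, ry, rz], claw], ...]. A call has 1 to 5 rows; each row shifts and turns the commanded pose from where the row before left it, along the tool's axes as they then stand; what a row does not reach is not made up. A row lasts 1/8 s, in which the tool goes at most 62.5 mm and 10.7 degrees, less where a joint would pass 70% of its speed; a pose out of reach is approached as far as the arm can. A call with a gripper value outside its range is refused whole. The fingers move at their own pace and stop on an object; the grip force is fixed at half the most. Time passes only in rows, so rows that do not move let the fingers close. It gives the time, the measured TCP pose, the force and the opening at its end, in the units of the state.
- get_obs(): the state, without advancing time (a new reading comes with each control period).
- get_image(name): name is "scene" or "side" or "wrist"; returns a dict with "pixels" (400x640x3 uint8, red, green, blue), "mtx" (3x3 intrinsics, pixels), "view" (4x4, takes a point from world to camera coordinates). Camera axes: x right, y down, z forward; pixel columns grow to the right and rows downward; lengths in mm; the calibration is good to about 2 mm. A picture is of the moment at which its call begins. There is no depth.
- close_job(): hands the job in, once; it reports no verdict.
The state is a dict: "t": time; "qpos": joint angles; "qvel": joint speeds; "joint_torque": joint torques, N m; "ee_pos": TCP position; "orientation": TCP orientation; "ft_force": force on the tool from outside, world axes, zero at the start; "moment": the same for the moment, N m; "width": finger opening in mm.
Only numpy, scipy, OpenCV 4.12 (cv2) and the standard library are available. Lean on these libraries where they do the work, as an engineer would, in place of code of your own. Each camera call takes 0.05 s, during which the arm holds its last target.

## Task

Sort the closed clay rollers that stand on the ware board: in some of them (perhaps none, perhaps all) the plug inside has come loose, which can only be felt by tilting the roller end over end, past level both ways. Lay every sound roller on its side in a slot of the wooden drying cradle and put every rattler into the grey tub. Set them down gently and leave the other things on the table where they are.

Things in the scene. Friction and masses are not known exactly. Their poses are not given: they have to be found in the camera images.
- roller_a_mid (a point): centre of a closed clay roller (may be absent): plain cylinder, diameter 46, length 110 mm, about 0.4 kg, upright at first; z: its axis, foot to top. All look alike; the letter tells nothing, a hidden catch inside does. Each holds a 0.15 kg plug, at first at the foot: stuck fast in a sound one; in a rattler it slides 66 mm along the axis once its end is some 10 degrees the higher, shifting the balance by about 0.1 N m
- roller_b_mid (a point): centre of a closed clay roller (may be absent): plain cylinder, diameter 46, length 110 mm, about 0.4 kg, upright at first; z: its axis, foot to top. All look alike; the letter tells nothing, a hidden catch inside does. Each holds a 0.15 kg plug, at first at the foot: stuck fast in a sound one; in a rattler it slides 66 mm along the axis once its end is some 10 degrees the higher, shifting the balance by about 0.1 N m
- roller_c_mid (a point): centre of a closed clay roller (may be absent): plain cylinder, diameter 46, length 110 mm, about 0.4 kg, upright at first; z: its axis, foot to top. All look alike; the letter tells nothing, a hidden catch inside does. Each holds a 0.15 kg plug, at first at the foot: stuck fast in a sound one; in a rattler it slides 66 mm along the axis once its end is some 10 degrees the higher, shifting the balance by about 0.1 N m
- roller_d_mid (a point): centre of a closed clay roller (may be absent): plain cylinder, diameter 46, length 110 mm, about 0.4 kg, upright at first; z: its axis, foot to top. All look alike; the letter tells nothing, a hidden catch inside does. Each holds a 0.15 kg plug, at first at the foot: stuck fast in a sound one; in a rattler it slides 66 mm along the axis once its end is some 10 degrees the higher, shifting the balance by about 0.1 N m
- roller_e_mid (a point): centre of a closed clay roller (may be absent): plain cylinder, diameter 46, length 110 mm, about 0.4 kg, upright at first; z: its axis, foot to top. All look alike; the letter tells nothing, a hidden catch inside does. Each holds a 0.15 kg plug, at first at the foot: stuck fast in a sound one; in a rattler it slides 66 mm along the axis once its end is some 10 degrees the higher, shifting the balance by about 0.1 N m
- ware_board: plywood board, 340 (x) x 280 (y) x 12 mm, lying fixed on the table; origin at the centre of its underside. Rollers stand on it about 110 mm apart in x and 150 mm in y
- cradle: fixed wooden drying cradle, 310 (x) x 172 (y) mm; origin: centre of its underside. Four pairs of 8 mm dowels along y, their axes 40 mm up, 31.8 mm apart in a pair; pairs 76 mm apart along x. End boards at y = +-79 mm (14 mm thick, 50 mm high) leave 144 mm between them; floor 6 mm thick; beside each pair is free space for fingers. A roller lies along y on a pair
- slot_1 (a point): slot 1 of the cradle (x = -114 mm in the cradle): where the centre of a roller lies once it rests on the pair of dowels, 61.8 mm above the table; axes as the cradle's, a lying roller's axis is along y, either way round
- slot_2 (a point): slot 2 of the cradle (x = -38 mm in the cradle): where the centre of a roller lies once it rests on the pair of dowels, 61.8 mm above the table; axes as the cradle's, a lying roller's axis is along y, either way round
- slot_3 (a point): slot 3 of the cradle (x = 38 mm in the cradle): where the centre of a roller lies once it rests on the pair of dowels, 61.8 mm above the table; axes as the cradle's, a lying roller's axis is along y, either way round
- slot_4 (a point): slot 4 of the cradle (x = 114 mm in the cradle): where the centre of a roller lies once it rests on the pair of dowels, 61.8 mm above the table; axes as the cradle's, a lying roller's axis is along y, either way round
- tub: grey open plastic tub standing loose on the table, 1.2 kg, 300 (x) x 180 (y) x 55 mm high, walls and floor 6 mm; origin at the centre of its underside
- pinch_bowl: bystander: grey clay pinch bowl, 68 mm across, 42 mm high, standing on the ware board's free corner; origin at the centre of its underside
- upturned_bowl: bystander: fired clay bowl lying upside down, 110 mm across, 51 mm high; origin at the centre of its underside
- mug: bystander: white mug, 80 mm across, 90 mm high, with a handle; origin at the centre of its underside
- brush_jar: bystander: dark stoneware jar with brushes, 68 mm across, jar 85 mm and brushes 170 mm high; origin at the centre of its underside
- stamp_box: bystander: dark wooden box of wooden stamps, 140 x 90 x 35 mm; origin at the centre of its underside
- batten: bystander: flat wooden batten lying on the table, 30 x 160 x 10 mm; origin at the centre of its underside

How it is judged:
By the outcome, as a careful person would: the job done as asked, in the order asked, and still so for the second after the job is handed in, with the robot touching nothing.
Of roller_a, roller_b, roller_c, roller_d, roller_e only 3 to 4 are there at a start; the rules pass over those that are not, and their reading is None.
At some moment in a run one of tub may be knocked a few centimetres aside while the robot is not near it.
It also fails if it takes over 210 s, if anything falls off the work surface, if the arm or the gripper's body presses on something with over 40 N, if the wrist force passes 120 N, or if a joint passes its speed limit or range.

## Working session

There is one attempt and no reset: what is moved stays moved. The work goes in short steps, Python scripts to look and compute and a shell command to move; the robot and the scene stay as the last step left them, time stands still between calls to the robot, and variables do not carry over. Pictures are saved under pics/ and viewed, and the job is handed in when it is done.

```bash
ls; mkdir -p pics; python3 - <<'E'
from workcell import *
import cv2
print(get_obs())
for n in ["scene","side","wrist"]:
    im=get_image(n); cv2.imwrite(f"pics/{n}0.png",im["pixels"][:,:,::-1]); print(n,im["mtx"].tolist(),im["view"].round(3).tolist())
E
```

```text
pics
{'t': 0.0, 'qpos': array([ 1.17899177e+00,  4.23859048e-01,  1.63068863e+00,  1.48475609e-05,
        1.08859933e+00, -1.89729139e-02]), 'qvel': array([-0.00016665,  0.00089028, -0.00020527,  0.00206029,  0.00015816,
       -0.00064362]), 'joint_torque': array([ 8.38277192e-04, -5.44631302e+01, -2.73665947e+01,  6.43760199e-02,
        2.26516742e-02, -1.13534604e-04]), 'ee_pos': array([227.38289001, 581.51798605, 191.49090589]), 'orientation': array([-0.93119142,  1.36416796,  0.92980369]), 'ft_force': array([-0.23736646,  0.59301654,  0.54571313]), 'moment': array([-0.01649185,  0.01913119,  0.02191836]), 'width': 88.08582254218601}
scene [[490.6293506828141, 0.0, 315.9346966867454], [0.0, 490.6293506828141, 199.70662191118637], [0.0, 0.0, 1.0]] [[-0.585, 0.811, 0.001, 350.271], [0.49, 0.354, -0.797, -242.659], [-0.646, -0.466, -0.604, 1507.16], [0.0, 0.0, 0.0, 1.0]]
side [[508.6073177851935, 0.0, 323.5995240003251], [0.0, 508.6073177851935, 206.3577783999462], [0.0, 0.0, 1.0]] [[0.828, -0.56, 0.009, -516.529], [-0.423, -0.636, -0.645, 305.454], [0.367, 0.53, -0.764, 1062.765], [0.0, 0.0, 0.0, 1.0]]
wrist [[279.07049897277085, 0.0, 321.8382038021979], [0.0, 279.07049897277085, 196.9451271177609], [0.0, 0.0, 1.0]] [[0.363, 0.932, -0.002, -624.226], [0.9, -0.35, 0.26, -33.51], [0.241, -0.096, -0.966, 390.508], [0.0, 0.0, 0.0, 1.0]]
```

View pics/scene0.png

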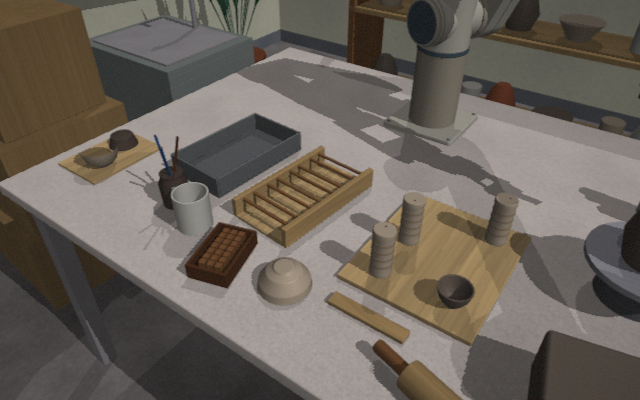

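View pics/side0.png

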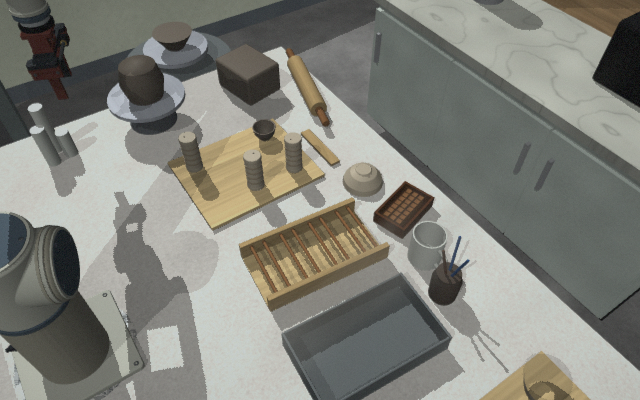

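View pics/wrist0.png

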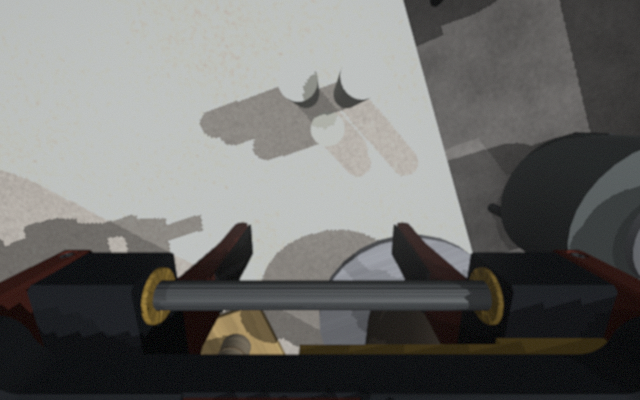

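The scene view shows three rollers (tops near px (413,198), (504,199), (384,229)) on the board, with the cradle around (305,195) and the tub around (240,150). I'll zoom in for accurate pixel positions.

```bash
python3 - <<'E'
import cv2
s=cv2.imread("pics/scene0.png"); d=cv2.imread("pics/side0.png")
cv2.imwrite("pics/z1.png",cv2.resize(s[180:340,330:540],None,fx=3.7,fy=3.7,interpolation=cv2.INTER_CUBIC))
cv2.imwrite("pics/z2.png",cv2.resize(d[110:240,160:350],None,fx=4,fy=4,interpolation=cv2.INTER_CUBIC))
cv2.imwrite("pics/z3.png",cv2.resize(s[110:250,170:385],None,fx=3.7,fy=3.7,interpolation=cv2.INTER_CUBIC))
cv2.imwrite("pics/z4.png",cv2.resize(d[190:400,230:460],None,fx=2.8,fy=2.8,interpolation=cv2.INTER_CUBIC))
E
```

```text
(no output)
```

View pics/z1.png

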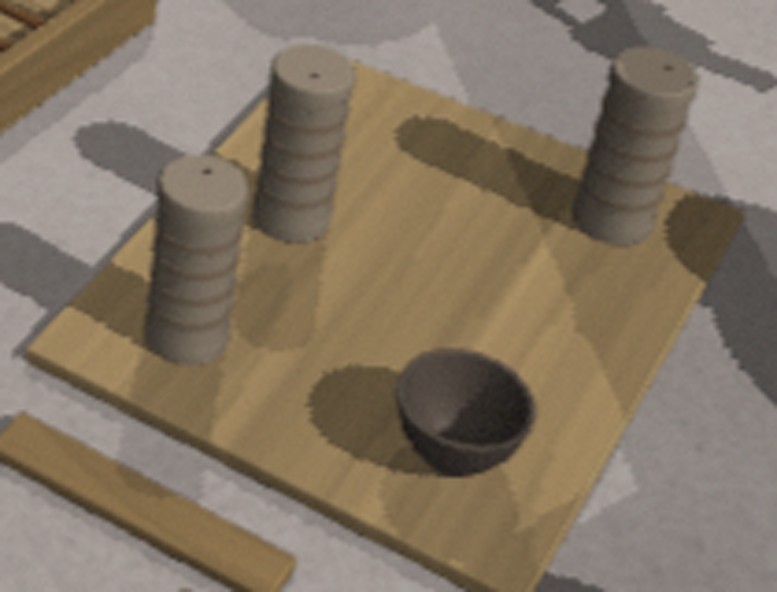

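View pics/z2.png

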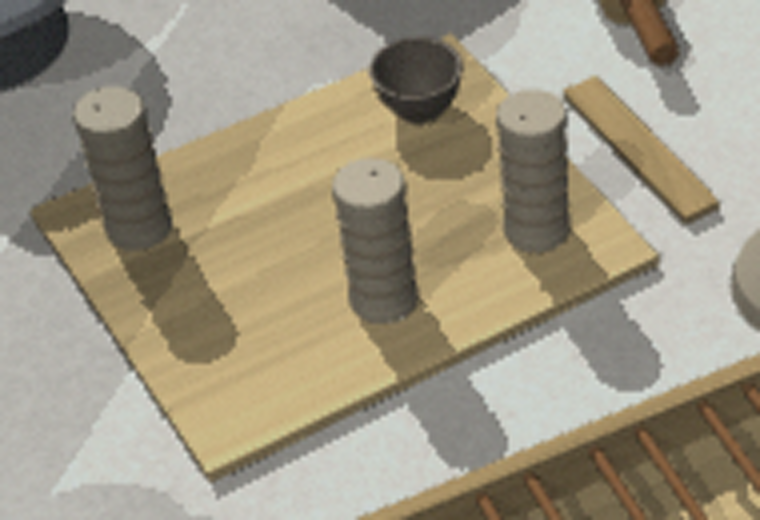

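View pics/z3.png

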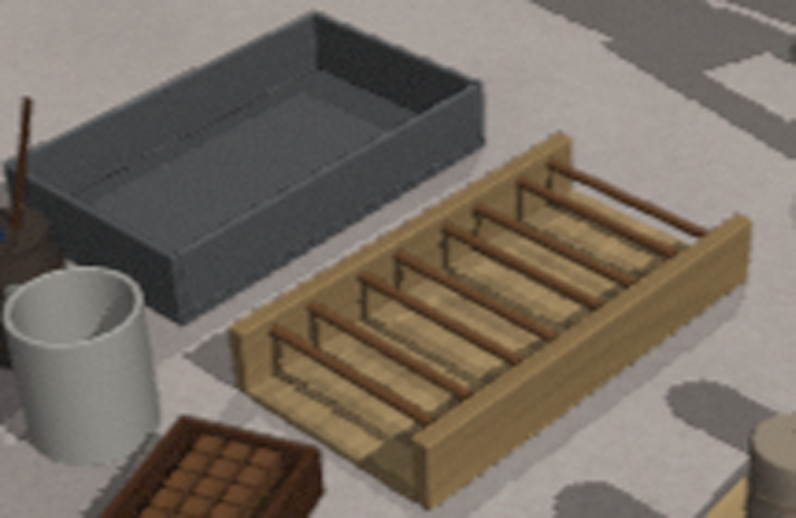

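View pics/z4.png

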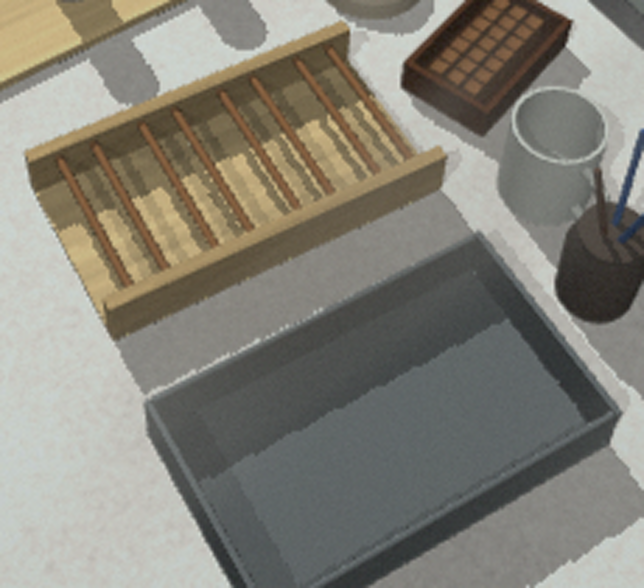

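```bash
cat > h.py <<'E'
from workcell import *
import numpy as np, cv2
from scipy.spatial.transform import Rotation as R
def ray(im,u,v):
    K,V=im["mtx"],im["view"]; d=V[:3,:3].T@np.linalg.solve(K,[u,v,1.]); o=-V[:3,:3].T@V[:3,3]; return o,d
def onz(im,u,v,z):
    o,d=ray(im,u,v); return (o+d*(z-o[2])/d[2])
def proj(im,p):
    c=im["view"][:3,:3]@np.array(p,float)+im["view"][:3,3]; q=im["mtx"]@c; return q[:2]/q[2]
def snap(n,name):
    im=get_image(n); cv2.imwrite(f"pics/{name}.png",im["pixels"][:,:,::-1]); return im
def st():
    o=get_obs(); r=R.from_rotvec(o["orientation"]); print("t",round(o["t"],2),"p",o["ee_pos"].round(1),"F",o["ft_force"].round(2),"M",o["moment"].round(3),"w",round(o["width"],1),"\nR",r.as_matrix().round(3).tolist(),"q",o["qpos"].round(2)); return o
E
python3 - <<'E'
from h import *
s=get_image("scene"); d=get_image("side")
z1=lambda p:(330+p[0]/3.7,180+p[1]/3.7); z2=lambda p:(160+p[0]/4,110+p[1]/4)
z3=lambda p:(170+p[0]/3.7,110+p[1]/3.7); z4=lambda p:(230+p[0]/2.8,190+p[1]/2.8)
for n,a,b in [("A",(312,70),(369,183)),("B",(654,70),(110,109)),("C",(204,183),(531,110))]:
    print(n,onz(s,*z1(a),122).round(1),onz(d,*z2(b),122).round(1))
for p in [(234,325),(568,135),(427,440),(750,218)]: print("cr s",onz(s,*z3(p),50).round(1))
for p in [(27,157),(347,27),(105,308),(443,153)]: print("cr d",onz(d,*z4(p),50).round(1))
for p in [(315,12),(483,85),(180,257),(8,165)]: print("tub s",onz(s,*z3(p),55).round(1))
for p in [(148,405),(480,235),(617,410)]: print("tub d",onz(d,*z4(p),55).round(1))
for p in [(457,385)]: print("bowl s",onz(s,*z1(p),42+12).round(1))
for p in [(20,352),(357,60),(745,215),(540,590)]: print("board s",onz(s,*z1(p),12).round(1))
E
```

```text
A [543.3 204.  122. ] [539.7 196.4 122. ]
B [434.2 354.8 122. ] [433.6 348.5 122. ]
C [660.2 202.9 122. ] [659.7 197.8 122. ]
cr s [ 688.2 -166.    50. ]
cr s [ 385.2 -129.6   50. ]
cr s [703.5  -3.   50. ]
cr s [401.4  29.3  50. ]
cr d [400.1  18.4  50. ]
cr d [705.8 -13.5  50. ]
cr d [ 382.7 -140.7   50. ]
cr d [ 690.2 -170.1   50. ]
tub s [ 355.8 -393.4   55. ]
tub s [ 370.5 -216.3   55. ]
tub s [ 660.1 -239.    55. ]
tub s [ 649.9 -413.5   55. ]
tub d [ 367.5 -229.9   55. ]
tub d [ 661.6 -251.7   55. ]
tub d [ 648.4 -422.7   55. ]
bowl s [648.1 345.   54. ]
board s [721.3 135.9  12. ]
board s [376.9 167.3  12. ]
board s [382.6 417.1  12. ]
board s [706.  418.6  12. ]
```

```bash
python3 -c "
from h import *
st()"; python3 -m crank '[[[0,0,0],[0,0,10],8.78],[[0,0,0],[0,0,10],8.78],[[0,0,0],[0,0,10],8.78],[[0,0,0],[0,0,0],8.78]]'; python3 -c "
from h import *
st()"
```

```text
t 0.25 p [227.5 581.8 191.9] F [ 0.31 -0.07  0.06] M [ 0.008 -0.047 -0.005] w 87.7 
R [[-0.0, -0.931, 0.364], [-0.001, 0.364, 0.931], [-1.0, 0.0, -0.001]] q [ 1.18  0.42  1.63 -0.    1.09 -0.02]
t: 0.75
ee_pos: [229.8, 580.6, 190.5]
orientation: [-0.572, 1.646, 1.315]
ft_force: [0.2, 0.8, 0.4]
width: 87.7
t 0.75 p [229.8 580.6 190.5] F [0.21 0.77 0.41] M [-0.068 -0.211 -0.01 ] w 87.7 
R [[-0.466, -0.804, 0.368], [0.182, 0.32, 0.93], [-0.866, 0.501, -0.003]] q [ 0.91  0.51  1.61  0.53  1.23 -0.52]
```

```bash
cat >> h.py <<'E'
def ori(tilt,yaw=0.):
    # tool x in +y dir tilted down by tilt deg; jaws along x; yaw about world z (deg)
    t=np.radians(tilt); x=np.array([0,np.cos(t),-np.sin(t)]); z=np.array([1.,0,0]); y=np.cross(z,x)
    return R.from_euler('z',yaw,degrees=True)*R.from_matrix(np.c_[x,y,z])
def plan(P,Rt,n,claw,dec=1,grasp=False,settle=0):
    """rows from measured pose; P target TCP mm (or grasp point if grasp)"""
    o=get_obs(); p=o["ee_pos"].copy(); r=R.from_rotvec(o["orientation"])
    P=np.array(P,float)
    if grasp: P=P+19*Rt.apply([1,0,0])
    rows=[]
    for k in range(n):
        f=1/(n-k)
        w=(r.inv()*Rt).as_rotvec(degrees=True)*f; d=r.inv().apply(P-p)/10*f
        w=np.round(w,1)+0.; d=np.round(d,dec)+0.
        rows.append([d.tolist(),w.tolist(),claw]); p=p+r.apply(d*10); r=r*R.from_rotvec(w,degrees=True)
    import json
    for i in range(0,len(rows),5): print(json.dumps(rows[i:i+5]).replace(" ",""))
    print("end",p.round(1),"maxstep mm",max(np.linalg.norm(q[0])*10 for q in rows).round(1),"deg",max(np.linalg.norm(q[1]) for q in rows).round(1))
E
python3 - <<'E'
from h import *
s=get_image("scene")
print(onz(s,285,295,10),onz(s,330,298,10),onz(s,400,335,10))
plan([541,40,240],ori(20),10,8.78)
E
```

```text
[818.80984871  86.31543856  10.        ] [774.91968062 159.80385891  10.        ] [773.05716221 307.08006859  10.        ]
[[[-2.9,-4.0,-3.9],[4.5,-5.3,3.5],8.78],[[-3.4,-4.1,-3.3],[4.5,-5.4,3.5],8.78],[[-4.0,-4.1,-2.6],[4.5,-5.3,3.5],8.78],[[-4.4,-4.0,-1.9],[4.5,-5.3,3.5],8.78],[[-4.8,-3.9,-1.2],[4.5,-5.4,3.5],8.78]]
[[[-5.1,-3.6,-0.4],[4.5,-5.3,3.5],8.78],[[-5.3,-3.3,0.4],[4.5,-5.3,3.6],8.78],[[-5.4,-2.9,1.1],[4.4,-5.4,3.6],8.78],[[-5.5,-2.4,1.8],[4.5,-5.3,3.5],8.78],[[-5.4,-2.0,2.4],[4.4,-5.4,3.6],8.78]]
end [540.5  40.  239.4] maxstep mm 63.0 deg 7.9
```

```bash
python3 - <<'E'
from h import *
plan([541,30,290],ori(20),15,8.78)
E
```

```text
[[[-2.2,-2.5,-2.7],[3.0,-3.6,2.3],8.78],[[-2.5,-2.6,-2.4],[3.0,-3.6,2.3],8.78],[[-2.7,-2.6,-2.1],[3.0,-3.6,2.4],8.78],[[-2.9,-2.5,-1.8],[3.0,-3.6,2.3],8.78],[[-3.1,-2.5,-1.4],[3.0,-3.5,2.3],8.78]]
[[[-3.3,-2.5,-1.1],[3.0,-3.6,2.4],8.78],[[-3.5,-2.4,-0.8],[3.0,-3.5,2.3],8.78],[[-3.6,-2.2,-0.4],[3.0,-3.6,2.4],8.78],[[-3.7,-2.1,-0.1],[3.0,-3.5,2.4],8.78],[[-3.8,-1.9,0.2],[3.0,-3.6,2.3],8.78]]
[[[-3.8,-1.8,0.6],[3.0,-3.5,2.4],8.78],[[-3.9,-1.6,0.9],[3.0,-3.6,2.3],8.78],[[-3.9,-1.3,1.2],[3.0,-3.5,2.4],8.78],[[-3.8,-1.1,1.6],[2.9,-3.6,2.3],8.78],[[-3.8,-0.9,1.8],[3.0,-3.5,2.4],8.78]]
end [540.9  29.9 290.4] maxstep mm 43.3 deg 5.3
```

```bash
python3 -m crank '[[[-2.2,-2.5,-2.7],[3.0,-3.6,2.3],8.78],[[-2.5,-2.6,-2.4],[3.0,-3.6,2.3],8.78],[[-2.7,-2.6,-2.1],[3.0,-3.6,2.4],8.78],[[-2.9,-2.5,-1.8],[3.0,-3.6,2.3],8.78],[[-3.1,-2.5,-1.4],[3.0,-3.5,2.3],8.78]]' && python3 -m crank '[[[-3.3,-2.5,-1.1],[3.0,-3.6,2.4],8.78],[[-3.5,-2.4,-0.8],[3.0,-3.5,2.3],8.78],[[-3.6,-2.2,-0.4],[3.0,-3.6,2.4],8.78],[[-3.7,-2.1,-0.1],[3.0,-3.5,2.4],8.78],[[-3.8,-1.9,0.2],[3.0,-3.6,2.3],8.78]]' && python3 -m crank '[[[-3.8,-1.8,0.6],[3.0,-3.5,2.4],8.78],[[-3.9,-1.6,0.9],[3.0,-3.6,2.3],8.78],[[-3.9,-1.3,1.2],[3.0,-3.5,2.4],8.78],[[-3.8,-1.1,1.6],[2.9,-3.6,2.3],8.78],[[-3.8,-0.9,1.8],[3.0,-3.5,2.4],8.78]]'; python3 -c "
from h import *
st();snap('scene','s1');snap('wrist','w1');
plan([541,50,250],ori(20),4,8.78)"
```

```text
t: 1.42
ee_pos: [331.3, 397.7, 225.2]
orientation: [-0.045, 1.603, 1.238]
ft_force: [0.6, 0.7, -0.6]
width: 87.6
t: 2.05
ee_pos: [436.1, 214.5, 257.5]
orientation: [0.467, 1.509, 1.114]
ft_force: [0.2, -0.8, -0.4]
width: 87.8
t: 2.68
ee_pos: [541.6, 31.4, 290.3]
orientation: [0.949, 1.358, 0.951]
ft_force: [0.2, 0.5, -0.4]
width: 87.8
t 2.67 p [541.6  31.4 290.3] F [ 0.18  0.47 -0.41] M [-0.39   0.073 -0.023] w 87.8 
R [[-0.004, 0.001, 1.0], [0.94, 0.341, 0.004], [-0.341, 0.94, -0.003]] q [-0.51  0.57  1.73  0.97  1.69 -0.85]
[[[0.8,-0.8,0.0],[0.0,0.0,0.0],8.78],[[0.8,-0.7,0.0],[0.0,0.0,0.0],8.78],[[0.8,-0.8,-0.1],[0.0,0.0,0.0],8.78],[[0.9,-0.7,0.0],[-0.1,-0.1,0.0],8.78]]
end [541.3  50.2 250.2] maxstep mm 11.4 deg 0.1
```

View pics/s1.png

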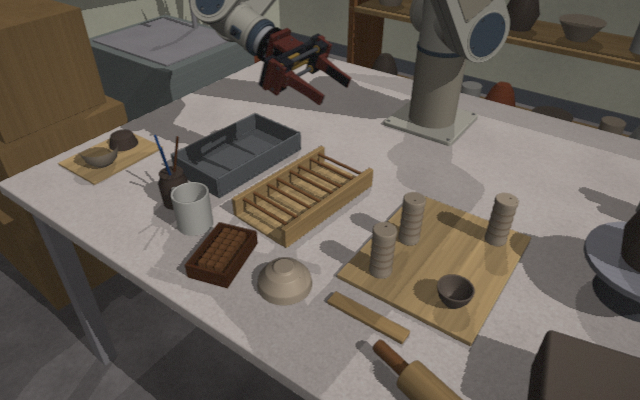

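View pics/w1.png

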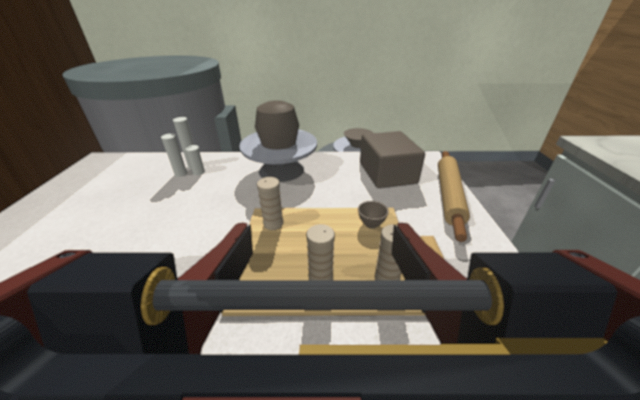

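The wrist view shows roller A's top near (320,232), centred between the fingers, with B at (269,184). The arm has not touched anything. I'll use these pixels to refine the positions.

```bash
python3 - <<'E'
from h import *
w=get_image("wrist")
for u,v in [(320,232),(269,184),(390,232)]: print(onz(w,u,v,122).round(1))
plan([541,115,110],ori(20),9,8.78)
E
```

```text
[540.  203.5 122. ]
[436.5 345.9 122. ]
[651.2 203.4 122. ]
[[[1.6,-1.6,0.0],[0.0,0.0,0.0],8.78],[[1.6,-1.6,0.0],[0.0,0.0,0.0],8.78],[[1.5,-1.5,0.0],[0.0,0.0,0.0],8.78],[[1.6,-1.6,0.0],[0.0,0.0,0.0],8.78],[[1.5,-1.5,0.0],[0.0,0.0,0.0],8.78]]
[[[1.6,-1.6,0.0],[0.0,-0.1,0.0],8.78],[[1.5,-1.5,0.0],[0.0,0.0,0.0],8.78],[[1.6,-1.6,0.0],[0.0,-0.1,0.0],8.78],[[1.5,-1.5,0.0],[0.0,0.0,0.0],8.78]]
end [541.  114.7 110.3] maxstep mm 22.6 deg 0.1
```

```bash
python3 -m crank '[[[1.6,-1.6,0],[0,0,0],8.78],[[1.6,-1.6,0],[0,0,0],8.78],[[1.6,-1.6,0],[0,0,0],8.78],[[1.5,-1.5,0],[0,0,0],8.78],[[1.5,-1.5,0],[0,0,0],8.78]]' && python3 -m crank '[[[1.6,-1.6,0],[0,0,0],8.78],[[1.5,-1.5,0],[0,0,0],8.78],[[1.6,-1.6,0],[0,0,0],8.78],[[1.5,-1.5,0],[0,0,0],8.78],[[0,0,0],[0,0,0],8.78]]';  python3 -c "
from h import *
st();snap('scene','s2');snap('side','d2');
plan([540.5,200,70],ori(20),10,8.78,dec=2,grasp=True)"
```

```text
t: 3.45
ee_pos: [540.7, 79.2, 188.6]
orientation: [0.95, 1.357, 0.953]
ft_force: [-0.1, -0.5, -0.1]
width: 87.9
t: 4.08
ee_pos: [539.9, 116.4, 109.4]
orientation: [0.951, 1.358, 0.953]
ft_force: [0.9, 0.4, 0.4]
width: 87.8
t 4.08 p [539.9 116.4 109.4] F [0.91 0.44 0.37] M [-0.434  0.041 -0.022] w 87.8 
R [[-0.005, 0.002, 1.0], [0.941, 0.338, 0.004], [-0.338, 0.941, -0.004]] q [-0.38  0.84  1.81  1.08  1.44 -1.11]
[[[1.12,-0.1,0.0],[0.0,0.0,0.0],8.78],[[1.12,-0.1,0.0],[0.0,0.0,0.0],8.78],[[1.12,-0.1,0.0],[0.0,0.0,0.0],8.78],[[1.12,-0.1,0.0],[0.0,0.0,0.0],8.78],[[1.12,-0.1,0.0],[0.0,0.0,0.0],8.78]]
[[[1.12,-0.1,0.0],[0.0,0.0,0.0],8.78],[[1.13,-0.1,0.0],[0.0,0.0,0.0],8.78],[[1.12,-0.09,0.0],[0.0,-0.1,-0.1],8.78],[[1.13,-0.09,0.0],[0.0,0.0,0.0],8.78],[[1.12,-0.1,0.0],[0.0,-0.1,-0.1],8.78]]
end [540.5 217.8  63.5] maxstep mm 11.3 deg 0.1
```

View pics/s2.png

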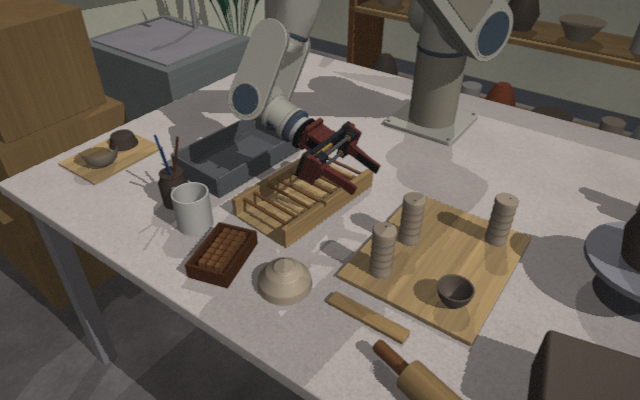

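View pics/d2.png

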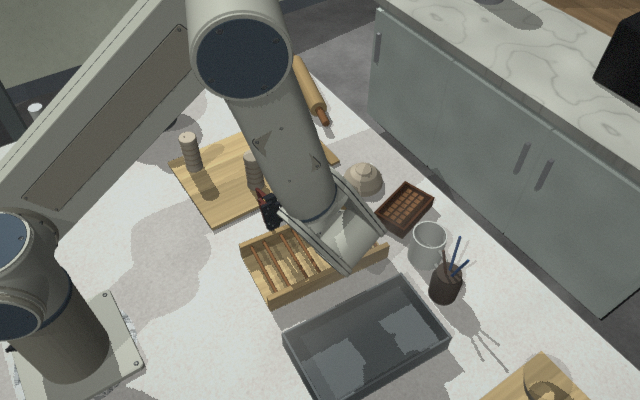

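The scene view shows the open gripper over the cradle's near side, aimed at roller A (top at 413,198), with everything clear. Next I advance and grip.

```bash
python3 -m crank '[[[1.12,-0.1,0],[0,0,0],8.78],[[1.12,-0.1,0],[0,0,0],8.78],[[1.12,-0.1,0],[0,0,0],8.78],[[1.12,-0.1,0],[0,0,0],8.78],[[1.12,-0.1,0],[0,0,0],8.78]]' && python3 -m crank '[[[1.12,-0.1,0],[0,0,0],8.78],[[1.12,-0.1,0],[0,0,0],8.78],[[1.12,-0.1,0],[0,0,0],8.78],[[1.12,-0.1,0],[0,0,0],8.78],[[1.12,-0.1,0.05],[0,0,0],8.78]]';  python3 -c "
from h import *
st();snap('scene','s3');snap('wrist','w3')"
```

```text
t: 4.8
ee_pos: [540.5, 167.4, 86.8]
orientation: [0.949, 1.356, 0.953]
ft_force: [0.2, 0.1, 0.0]
width: 88.0
t: 5.42
ee_pos: [540.9, 218.2, 63.0]
orientation: [0.95, 1.356, 0.952]
ft_force: [0.3, -0.7, 0.1]
width: 87.9
t 5.42 p [540.9 218.2  63. ] F [ 0.32 -0.75  0.07] M [-0.416  0.03   0.006] w 87.9 
R [[-0.003, 0.0, 1.0], [0.941, 0.339, 0.003], [-0.339, 0.941, -0.001]] q [-0.21  0.91  1.85  1.25  1.33 -1.19]
```

View pics/s3.png

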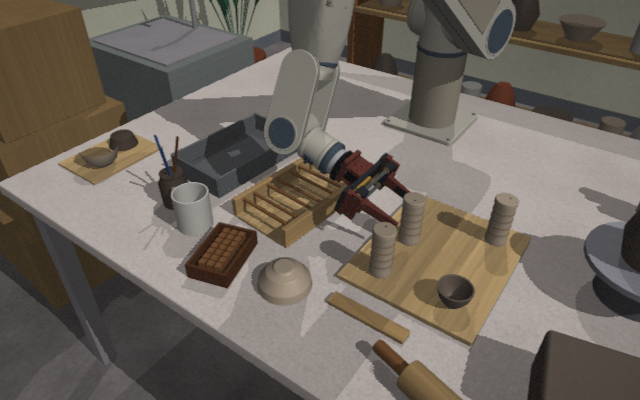

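View pics/w3.png

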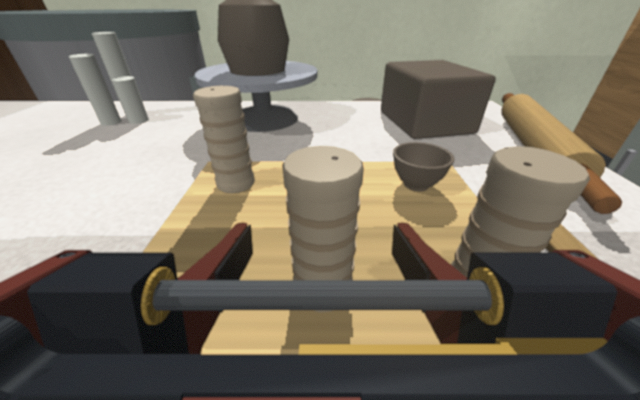

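```bash
python3 - <<'E'
from h import *
w=get_image("wrist");s=get_image("scene");o=get_obs()
print(onz(w,323,162,122),onz(w,536,164,122),onz(w,219,92,122)); print(proj(s,o["ee_pos"]), proj(w,o["ee_pos"]))
d=get_image("side");
cv2.imwrite("pics/z5.png",cv2.resize(s["pixels"][140:260,320:470,::-1],None,fx=4,fy=4))
E
```

```text
[542.49290723 200.70117408 122.        ] [659.80926501 198.25997945 122.        ] [438.19083049 349.82948009 122.        ]
[417.4171713  223.25437443] [320.74482355 222.65705031]
```

View pics/z5.png

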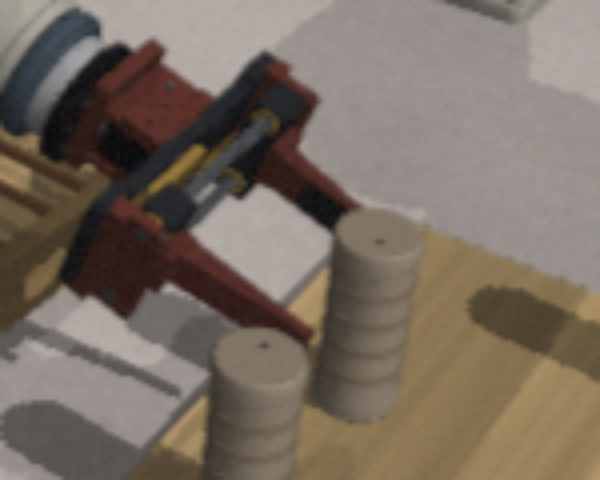

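The zoom shows both fingers straddling roller A, and the wrist view puts its axis at (542,201), which matches the other views. I'll close on it.

```bash
python3 -m crank '[[[0,0,0],[0,0,0],4],[[0,0,0],[0,0,0],4],[[0,0,0],[0,0,0],4],[[0,0,0],[0,0,0],4],[[0,0,0],[0,0,0],4]]';python3 -m crank '[[[0,0,0],[0,0,0],4],[[0,0,0],[0,0,0],4]]';  python3 -c "
from h import *
st()
plan([541,218,190],ori(20),8,4)"
```

```text
t: 6.3
ee_pos: [540.9, 217.5, 63.4]
orientation: [0.949, 1.356, 0.952]
ft_force: [-0.0, -0.6, -0.3]
width: 42.0
t: 6.55
ee_pos: [540.8, 217.6, 63.4]
orientation: [0.949, 1.356, 0.953]
ft_force: [-0.2, 0.8, -0.5]
width: 39.9
t 6.55 p [540.8 217.6  63.4] F [-0.19  0.83 -0.52] M [-0.376  0.095  0.028] w 39.9 
R [[-0.003, 0.0, 1.0], [0.941, 0.339, 0.003], [-0.339, 0.941, -0.001]] q [-0.21  0.91  1.85  1.25  1.33 -1.19]
[[[-0.5,1.5,0.0],[0.0,0.0,0.0],4],[[-0.5,1.5,0.0],[0.0,0.0,0.0],4],[[-0.5,1.5,0.0],[0.0,0.0,0.0],4],[[-0.6,1.5,0.0],[0.0,0.0,0.0],4],[[-0.5,1.5,0.0],[0.0,0.0,0.0],4]]
[[[-0.6,1.5,0.0],[0.0,-0.1,-0.1],4],[[-0.5,1.5,0.0],[0.0,0.0,0.0],4],[[-0.6,1.4,0.0],[0.0,-0.1,-0.1],4]]
end [540.9 217.6 189.9] maxstep mm 16.2 deg 0.1
```

The width reached 39.9 mm, less than the 46 mm diameter, so I need to look.

```bash
python3 -c "
from h import *
snap('wrist','w4');s=snap('scene','s4');cv2.imwrite('pics/z6.png',cv2.resize(s['pixels'][140:260,320:470,::-1],None,fx=4,fy=4))"
```

```text
(no output)
```

View pics/w4.png

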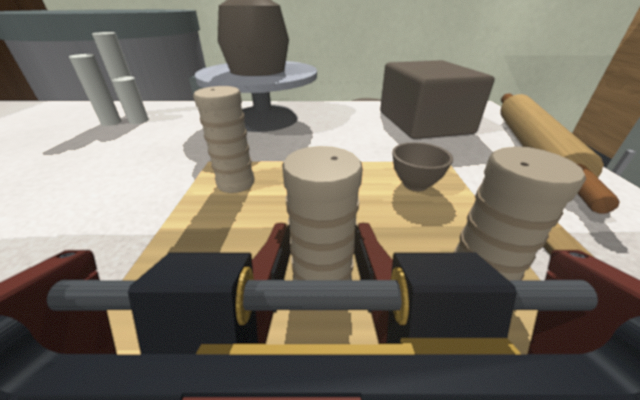

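View pics/z6.png

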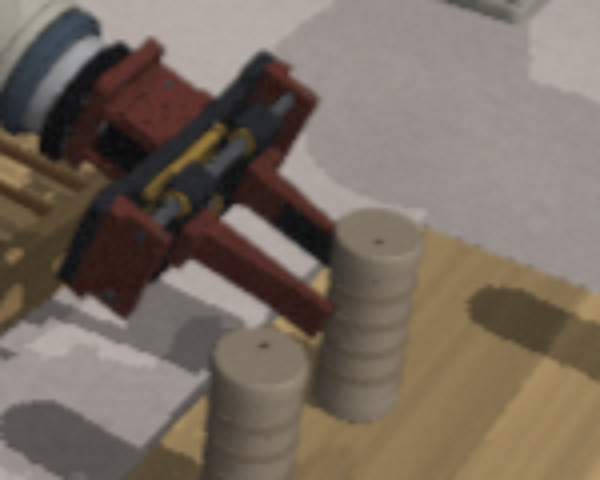

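```bash
python3 -c "
from h import *
o=get_obs();r=R.from_rotvec(o['orientation'])
w=get_image('wrist');V=w['view']
print('tcp in wrist cam',V[:3,:3]@o['ee_pos']+V[:3,3]); print('cam pos in tool',r.inv().apply(-V[:3,:3].T@V[:3,3]-o['ee_pos']))
print('roller top in cam',V[:3,:3]@[542,201,122]+V[:3,3],'foot',proj(w,[542,201,12]))
s=get_image('scene');d=snap('side','d4')
for z in (-20,20):
  print(proj(s,o['ee_pos']+r.apply([0,0,z])),proj(d,o['ee_pos']+r.apply([0,0,z])),proj(w,o['ee_pos']+r.apply([0,0,z])))
cv2.imwrite('pics/z7.png',cv2.resize(d['pixels'][110:260,160:360,::-1],None,fx=4,fy=4))
"
```

```text
tcp in wrist cam [ -1.21296173  18.64992878 204.90679938]
cam pos in tool [-192.9587803    71.41943136    1.50382242]
roller top in cam [ -0.23134988 -19.89652924 157.72790323] foot [321.86189183 285.80323   ]
[421.6222931 218.2252112] [244.11371656 170.06304361] [292.95137089 222.35346143]
[412.96963821 228.30516458] [257.58206713 164.0012854 ] [347.4284176  222.33690991]
```

View pics/z7.png

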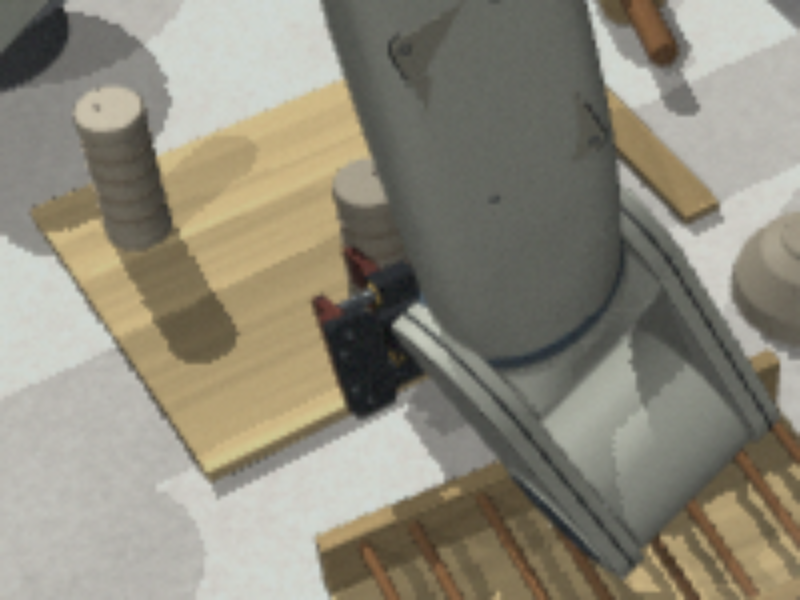

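```bash
cat >> h.py <<'E'
def tri(a,ua,b,ub):
    o1,d1=ray(a,*ua);o2,d2=ray(b,*ub);d1/=np.linalg.norm(d1);d2/=np.linalg.norm(d2)
    t=np.linalg.lstsq(np.c_[d1,-d2],o2-o1,rcond=None)[0];p,q=o1+t[0]*d1,o2+t[1]*d2
    return (p+q)/2,np.linalg.norm(p-q)
E
python3 -c "
from h import *
s=get_image('scene');d=get_image('side')
print(tri(s,(320+328/4,140+318/4),d,(160+350/4,110+252/4)))
print('A top',tri(s,(330+312/3.7,180+70/3.7),d,(160+369/4,110+183/4)))
print('C top',tri(s,(330+204/3.7,180+183/3.7),d,(160+531/4,110+110/4)))
print('boardcorner',tri(s,(330+20/3.7,180+352/3.7),d,(160+657/4,110+258/4)))
print('boardcorner',tri(s,(330+357/3.7,180+60/3.7),d,(160+210/4,110+472/4)))
print('boardcorner',tri(s,(330+745/3.7,180+215/3.7),d,(160+33/4,110+208/4)))
"; cmp pics/s4.png pics/s3.png
```

```text
(array([530.76929751, 191.61223709,  60.61538399]), np.float64(27.769379492817826))
A top (array([540.48561907, 201.44450974, 118.45106727]), np.float64(3.0901865889802735))
C top (array([659.90393023, 201.13455184, 120.24159427]), np.float64(3.1628764333540818))
boardcorner (array([716.58192994, 133.45820891,   6.70050222]), np.float64(1.0223211940211443))
boardcorner (array([375.48014211, 154.8003511 ,  -0.60948921]), np.float64(26.522546007792815))
boardcorner (array([379.97130092, 415.35552125,   7.92266692]), np.float64(4.190004548980354))
pics/s4.png pics/s3.png differ: byte 44, line 3
```

```bash
python3 -c "
from h import *
s=get_image('scene');d=get_image('side');w=get_image('wrist')
for z in (55,63,75): print(z,onz(s,320+328/4,140+318/4,z),onz(s,320+335/4,140+240/4,z),onz(d,160+346/4,110+250/4,z),onz(d,160+320/4,110+298/4,z))
cv2.imwrite('pics/z8.png',cv2.resize(d['pixels'][160:220,220:280,::-1],None,fx=10,fy=10,interpolation=cv2.INTER_NEAREST))
cv2.imwrite('pics/z9.png',cv2.resize(s['pixels'][180:250,370:440,::-1],None,fx=8,fy=8,interpolation=cv2.INTER_NEAREST))
"
```

```text
55 [539.09745651 182.01512467  55.        ] [475.74353949 152.9210393   55.        ] [524.91159398 214.02290467  55.        ] [490.73879985 185.6851256   55.        ]
63 [548.26665063 185.90207269  63.        ] [485.67812005 157.15947653  63.        ] [521.92316677 206.74510464  63.        ] [488.03543293 178.64371172  63.        ]
75 [562.0204418  191.73249471  75.        ] [500.57999089 163.51713238  75.        ] [517.44052595 195.8284046   75.        ] [483.98038253 168.08159091  75.        ]
```

View pics/z8.png

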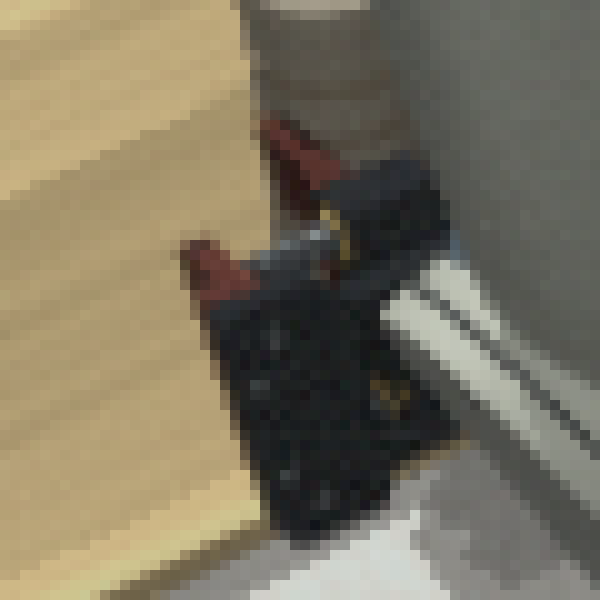

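View pics/z9.png

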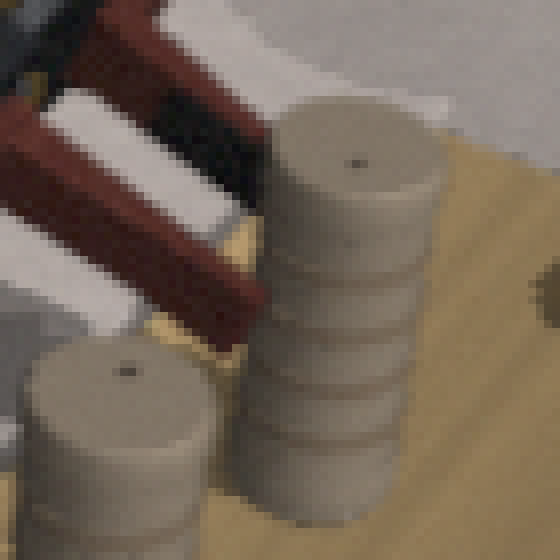

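The enlarged views show the fingertips ending short of roller A, at about (565,191,76). The reported TCP implies a tip near y=218, so the physical fingers end about 28 mm short along tool x. The roller has not been touched. I'll open, advance 28 mm and check again.

```bash
python3 -m crank '[[[0,0,0],[0,0,0],7.5],[[0,0,0],[0,0,0],7.5],[[0,0,0],[0,0,0],7.5],[[0,0,0],[0,0,0],7.5],[[0,0,0],[0,0,0],7.5]]';python3 -m crank '[[[0.7,0,0],[0,0,0],7.5],[[0.7,0,0],[0,0,0],7.5],[[0.7,0,0],[0,0,0],7.5],[[0.7,0,0],[0,0,0],7.5],[[0,0,0],[0,0,0],7.5]]';  python3 -c "
from h import *
st();s=snap('scene','s5');d=snap('side','d5');
a=cv2.resize(s['pixels'][180:250,360:440,::-1],None,fx=6,fy=6);b=cv2.resize(d['pixels'][140:210,210:270,::-1],None,fx=6,fy=6);cv2.imwrite('pics/z10.png',np.hstack([a,b[:a.shape[0]]][:,]) if 1 else a)"
```

```text
t: 7.68
ee_pos: [540.9, 217.5, 63.4]
orientation: [0.949, 1.356, 0.952]
ft_force: [-0.4, -0.3, 0.4]
width: 74.9
t: 8.3
ee_pos: [540.4, 244.5, 53.7]
orientation: [0.949, 1.357, 0.953]
ft_force: [0.1, 0.1, -0.9]
width: 75.2
t 8.3 p [540.4 244.5  53.7] F [ 0.15  0.07 -0.88] M [-0.465  0.046 -0.041] w 75.2 
R [[-0.004, 0.0, 1.0], [0.941, 0.339, 0.004], [-0.339, 0.941, -0.002]] q [-0.16  0.93  1.86  1.29  1.3  -1.2 ]<string>:4: SyntaxWarning: list indices must be integers or slices, not tuple; perhaps you missed a comma?
Traceback (most recent call last):
TypeError: list indices must be integers or slices, not tuple
```

```bash
cat >> h.py <<'E'
def two(name,sc,sd,f=5):
    """crops (x0,y0,x1,y1) of scene and side side by side"""
    s=get_image('scene');d=get_image('side')
    a=cv2.resize(s['pixels'][sc[1]:sc[3],sc[0]:sc[2],::-1],None,fx=f,fy=f,interpolation=cv2.INTER_CUBIC);b=cv2.resize(d['pixels'][sd[1]:sd[3],sd[0]:sd[2],::-1],None,fx=f,fy=f,interpolation=cv2.INTER_CUBIC)
    h=min(len(a),len(b)); cv2.imwrite(f'pics/{name}.png',np.hstack([a[:h],b[:h]])); return s,d
E
python3 -c "
from h import *
two('z10',(350,170,440,260),(210,130,280,220))"
```

```text
(no output)
```

View pics/z10.png

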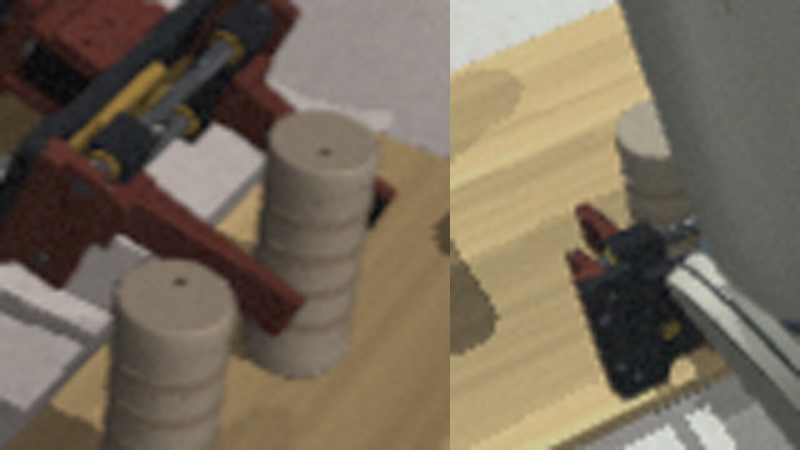

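Now the fingers straddle roller A: the far fingertip shows beyond it at about (427,209), the near one in front at (410,230). Closing.

```bash
python3 -m crank '[[[0,0,0],[0,0,0],4],[[0,0,0],[0,0,0],4],[[0,0,0],[0,0,0],4],[[0,0,0],[0,0,0],4],[[0,0,0],[0,0,0],4]]';python3 -m crank '[[[-0.5,1.4,0],[0,0,0],4],[[-0.5,1.4,0],[0,0,0],4],[[-0.5,1.4,0],[0,0,0],4],[[-0.5,1.4,0],[0,0,0],4],[[0,0,0],[0,0,0],4]]';  python3 -c "
from h import *
st();two('z11',(350,150,440,240),(210,110,280,200))"
```

```text
t: 9.12
ee_pos: [540.8, 243.8, 53.9]
orientation: [0.949, 1.356, 0.952]
ft_force: [-0.3, 0.0, 0.7]
width: 45.4
t: 9.75
ee_pos: [541.4, 244.0, 114.8]
orientation: [0.948, 1.354, 0.953]
ft_force: [0.1, -1.1, -3.9]
width: 45.3
t 9.75 p [541.4 244.  114.8] F [ 0.09 -1.11 -3.93] M [-1.035  0.068 -0.008] w 45.3 
R [[-0.002, -0.002, 1.0], [0.941, 0.34, 0.003], [-0.34, 0.941, 0.001]] q [-0.16  0.81  1.89  1.27  1.33 -1.12]
```

View pics/z11.png

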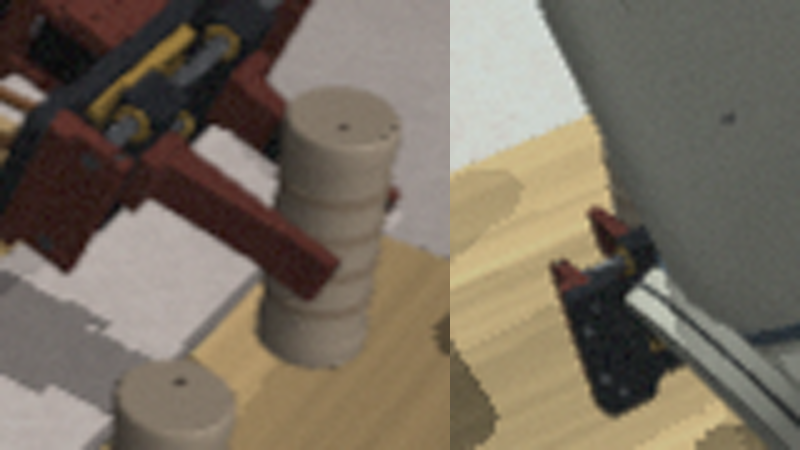

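Roller A is held and lifted: width 45.3 mm, weight about 3.9 N. Next I raise it and turn it to level, then past level.

```bash
sed -i 's/P=P+19\*/P=P+47*/' h.py; python3 - <<'E'
from h import *
plan([541,60,270],ori(110,-6.1),15,4,grasp=True)
E
```

```text
[[[-1.5,0.3,0.0],[0.4,-0.2,-6.0],4],[[-1.5,0.1,0.0],[0.4,-0.2,-6.0],4],[[-1.5,-0.1,0.0],[0.4,-0.2,-6.0],4],[[-1.5,-0.2,0.0],[0.4,-0.2,-6.0],4],[[-1.5,-0.4,0.0],[0.4,-0.2,-6.0],4]]
[[[-1.4,-0.5,0.0],[0.4,-0.2,-6.0],4],[[-1.4,-0.7,0.0],[0.4,-0.2,-6.0],4],[[-1.3,-0.8,0.0],[0.4,-0.2,-6.0],4],[[-1.2,-1.0,0.1],[0.4,-0.2,-6.0],4],[[-1.1,-1.1,0.1],[0.4,-0.2,-6.0],4]]
[[[-1.0,-1.2,0.1],[0.4,-0.2,-6.0],4],[[-0.8,-1.3,0.1],[0.5,-0.2,-6.0],4],[[-0.7,-1.3,0.1],[0.4,-0.2,-6.0],4],[[-0.6,-1.4,0.1],[0.5,-0.1,-6.0],4],[[-0.4,-1.5,0.0],[0.4,-0.2,-6.0],4]]
end [539.   44.2 226.3] maxstep mm 15.7 deg 6.0
```

```bash
python3 -m crank '[[[-1.5,0.3,0],[0.4,-0.2,-6],4],[[-1.5,0.1,0],[0.4,-0.2,-6],4],[[-1.5,-0.1,0],[0.4,-0.2,-6],4],[[-1.5,-0.2,0],[0.4,-0.2,-6],4],[[-1.5,-0.4,0],[0.4,-0.2,-6],4]]' && python3 -m crank '[[[-1.4,-0.5,0],[0.4,-0.2,-6],4],[[-1.4,-0.7,0],[0.4,-0.2,-6],4],[[-1.3,-0.8,0],[0.4,-0.2,-6],4],[[-1.2,-1,0.1],[0.4,-0.2,-6],4],[[-1.1,-1.1,0.1],[0.4,-0.2,-6],4]]' && python3 -m crank '[[[-1,-1.2,0.1],[0.4,-0.2,-6],4],[[-0.8,-1.3,0.1],[0.5,-0.2,-6],4],[[-0.7,-1.3,0.1],[0.4,-0.2,-6],4],[[-0.6,-1.4,0.1],[0.5,-0.1,-6],4],[[-0.4,-1.5,0],[0.4,-0.2,-6],4]]'; python3 -m crank '[[[0,0,0],[0,0,0],4],[[0,0,0],[0,0,0],4],[[0,0,0],[0,0,0],4]]';  python3 -c "
from h import *
st();snap('scene','s6');snap('side','d6')
for k in range(4): get_image('wrist'); print(get_obs()['moment'].round(3))"
```

```text
t: 10.48
ee_pos: [539.9, 177.4, 150.6]
orientation: [0.576, 1.51, 0.517]
ft_force: [-0.5, -1.1, -3.4]
width: 45.1
t: 11.1
ee_pos: [539.0, 110.3, 188.1]
orientation: [0.193, 1.581, 0.08]
ft_force: [-0.5, -0.5, -4.1]
width: 45.4
t: 11.72
ee_pos: [538.0, 43.9, 225.6]
orientation: [-0.193, 1.573, -0.359]
ft_force: [1.2, -0.3, -4.3]
width: 45.0
t: 12.1
ee_pos: [538.7, 43.9, 225.7]
orientation: [-0.189, 1.571, -0.356]
ft_force: [-0.5, 0.2, -3.2]
width: 44.9
t 12.1 p [538.7  43.9 225.7] F [-0.51  0.17 -3.18] M [ 0.391 -0.018 -0.09 ] w 44.9 
R [[-0.037, 0.1, 0.994], [-0.338, 0.935, -0.107], [-0.941, -0.34, -0.001]] q [ 0.26  0.33  1.73 -0.34  1.22  0.51]
[ 0.359 -0.007 -0.033]
[ 0.378  0.048 -0.002]
[ 0.338 -0.037 -0.042]
[0.332 0.07  0.001]
```

View pics/s6.png

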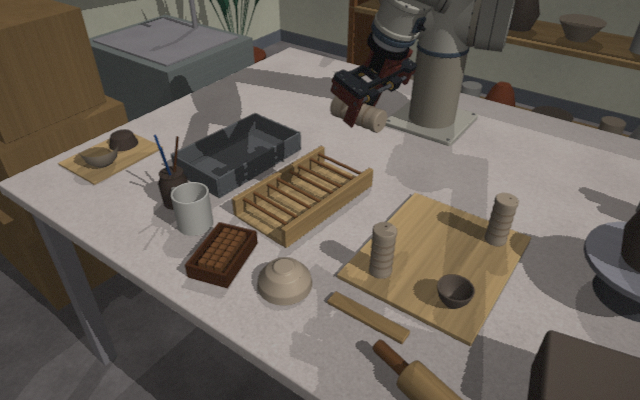

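View pics/d6.png

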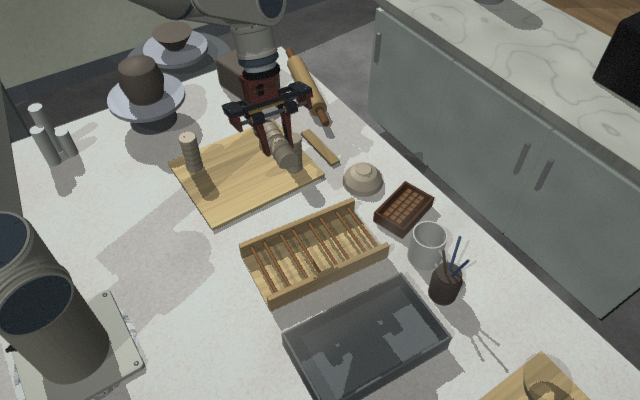

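The side view shows roller A held level between the fingers at about (280,145). I'll take a baseline moment, then tilt the foot up.

```bash
cat >> h.py <<'E'
def mom(n=16):
    m=[];f=[]
    for k in range(n): get_image('wrist'); o=get_obs(); m.append(o['moment']); f.append(o['ft_force'])
    m=np.array(m); print('M',m.mean(0).round(4),'sem',(m.std(0)/n**.5).round(4),'F',np.mean(f,0).round(2),'p',o['ee_pos'].round(1),'rv',o['orientation'].round(3),'w',o['width'].round(1))
E
python3 -c "
from h import *
mom()"
python3 -m crank '[[[0,0,0],[0,0,-6],4],[[0,0,0],[0,0,-6],4],[[0,0,0],[0,0,-6],4],[[0,0,0],[0,0,-6],4],[[0,0,0],[0,0,0],4]]'; python3 -m crank '[[[0,0,0],[0,0,0],4],[[0,0,0],[0,0,0],4],[[0,0,0],[0,0,0],4],[[0,0,0],[0,0,0],4],[[0,0,0],[0,0,0],4]]'; python3 -c "
from h import *
mom(4)"
python3 -m crank '[[[0,0,0],[0,0,6],4],[[0,0,0],[0,0,6],4],[[0,0,0],[0,0,6],4],[[0,0,0],[0,0,6],4],[[0,0,0],[0,0,0],4]]';python3 -c "
from h import *
mom()"
```

```text
t: 13.82
ee_pos: [538.8, 45.4, 224.4]
orientation: [-0.525, 1.527, -0.679]
ft_force: [0.0, 0.2, -3.7]
width: 44.9
t: 14.45
ee_pos: [539.1, 44.0, 226.2]
orientation: [-0.522, 1.525, -0.682]
ft_force: [-0.8, -0.5, -4.0]
width: 45.1
t: 15.28
ee_pos: [539.0, 42.7, 227.1]
orientation: [-0.189, 1.569, -0.359]
ft_force: [1.0, 0.9, -3.8]
width: 45.1Traceback (most recent call last):
  File "<string>", line 3, in <module>
    mom()
    ~~~^^
  File "h.py", line 44, in mom
    m=np.array(m); print('M',m.mean(0).round(4),'sem',(m.std(0)/n**.5).round(4),'F',np.mean(f,0).round(2),'p',o['ee_pos'].round(1),'rv',o['orientation'].round(3),'w',o['width'].round(1))
                                                                                                                                                                      ^^^^^^^^^^^^^^^^
AttributeError: 'float' object has no attribute 'round'
Traceback (most recent call last):
  File "h.py", line 44, in mom
    m=np.array(m); print('M',m.mean(0).round(4),'sem',(m.std(0)/n**.5).round(4),'F',np.mean(f,0).round(2),'p',o['ee_pos'].round(1),'rv',o['orientation'].round(3),'w',o['width'].round(1))
                                                                                                                                                                      ^^^^^^^^^^^^^^^^
AttributeError: 'float' object has no attribute 'round'
Traceback (most recent call last):
  File "h.py", line 44, in mom
    m=np.array(m); print('M',m.mean(0).round(4),'sem',(m.std(0)/n**.5).round(4),'F',np.mean(f,0).round(2),'p',o['ee_pos'].round(1),'rv',o['orientation'].round(3),'w',o['width'].round(1))
                                                                                                                                                                      ^^^^^^^^^^^^^^^^
AttributeError: 'float' object has no attribute 'round'
```

```bash
sed -i "s/o\['width'\].round(1)/round(float(o['width']),1)/" h.py
python3 -c "
from h import *
mom()"
python3 -m crank '[[[0,0,0],[0,0,6],4],[[0,0,0],[0,0,6],4],[[0,0,0],[0,0,6],4],[[0,0,0],[0,0,6],4],[[0,0,0],[0,0,0],4]]'; python3 -m crank '[[[0,0,0],[0,0,0],4],[[0,0,0],[0,0,0],4],[[0,0,0],[0,0,0],4],[[0,0,0],[0,0,0],4],[[0,0,0],[0,0,0],4]]'
python3 -m crank '[[[0,0,0],[0,0,-6],4],[[0,0,0],[0,0,-6],4],[[0,0,0],[0,0,-6],4],[[0,0,0],[0,0,-6],4],[[0,0,0],[0,0,0],4]]';python3 -c "
from h import *
mom()"
```

```text
M [ 0.3592  0.0252 -0.0017] sem [0.009  0.0056 0.0065] F [ 0.01 -0.12 -3.78] p [539.   44.2 226.1] rv [-0.191  1.57  -0.356] w 45.3
t: 17.5
ee_pos: [538.7, 42.5, 226.1]
orientation: [0.141, 1.565, -0.03]
ft_force: [0.4, -0.3, -4.3]
width: 44.9
t: 18.12
ee_pos: [539.0, 44.4, 226.0]
orientation: [0.139, 1.565, -0.027]
ft_force: [-0.2, 0.1, -3.0]
width: 45.5
t: 18.75
ee_pos: [539.0, 45.8, 225.2]
orientation: [-0.192, 1.571, -0.353]
ft_force: [1.1, -0.2, -3.8]
width: 44.9
M [ 0.3676  0.0334 -0.0031] sem [0.008  0.007  0.0079] F [ 0.07 -0.07 -3.53] p [539.   44.2 226. ] rv [-0.19   1.57  -0.356] w 45.3
```

Roller A reads the same level moment before, after foot-up and after top-up (0.36, 0.359, 0.368 N m), so it is sound. I'll locate the dowels for slot 2.

```bash
python3 - <<'E'
from h import *
s=get_image('scene');d=get_image('side');w=snap('wrist','w5')
cv2.imwrite('pics/z12.png',cv2.resize(s['pixels'][140:245,230:380,::-1],None,fx=5.3,fy=5.3,interpolation=cv2.INTER_CUBIC))
cv2.imwrite('pics/z13.png',cv2.resize(d['pixels'][195:310,235:395,::-1],None,fx=5,fy=5,interpolation=cv2.INTER_CUBIC))
E
```

```text
(no output)
```

View pics/z12.png

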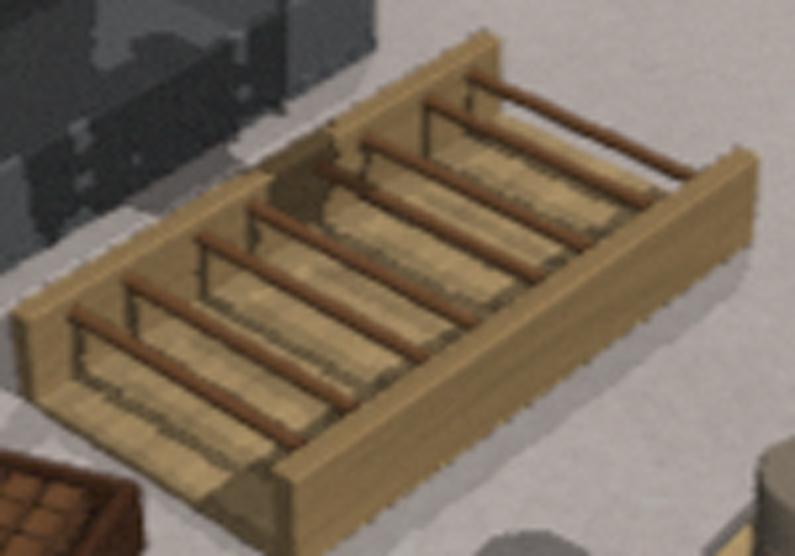

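View pics/z13.png

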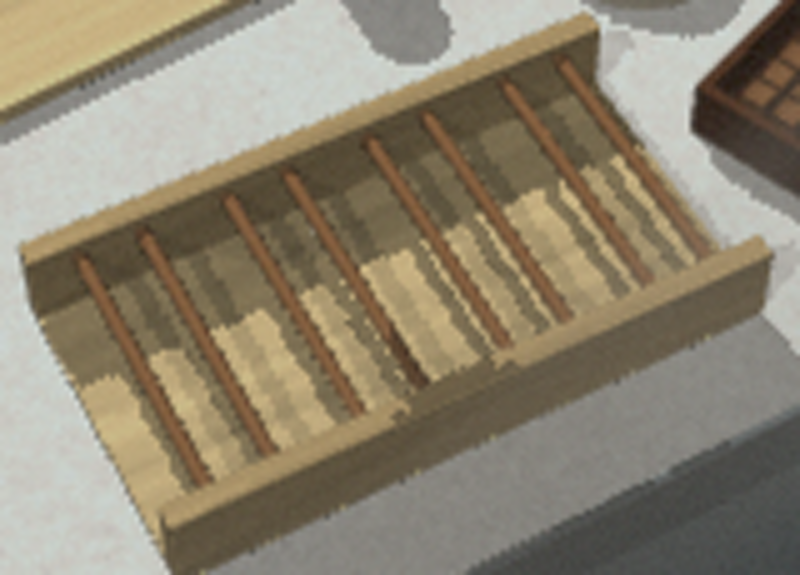

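View pics/w5.png

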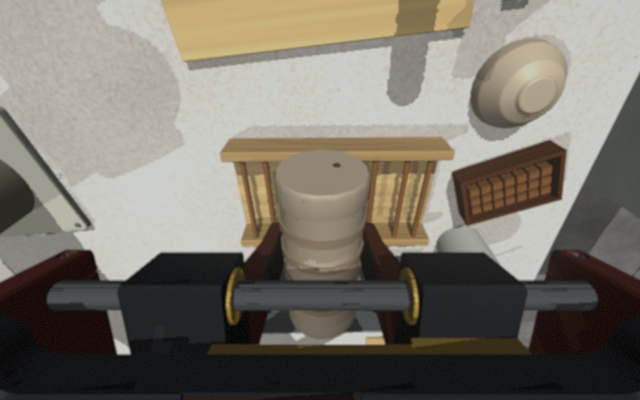

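```bash
python3 - <<'E'
from h import *
s=get_image('scene');d=get_image('side')
a=[(470,75),(430,102),(365,138),(328,170),(255,205),(203,238),(130,280),(77,310)]; b=[(690,178),(655,205),(590,245),(540,275),(475,322),(425,355),(350,405),(300,440)]
c=[(85,260),(148,240),(232,200),(292,177),(373,143),(430,117),(508,82),(566,62)]; e=[(203,485),(268,450),(357,412),(420,383),(502,347),(565,318),(645,280),(710,250)]
xs=np.array([-114-15.9,-114+15.9,-38-15.9,-38+15.9,38-15.9,38+15.9,114-15.9,114+15.9])
for n,im,A,B,f,o in [("scene",s,a,b,5.3,(230,140)),("side",d,c,e,5.,(235,195))]:
    P=np.array([onz(im,o[0]+p[0]/f,o[1]+p[1]/f,42)[:2] for p in A]);Q=np.array([onz(im,o[0]+p[0]/f,o[1]+p[1]/f,42)[:2] for p in B])
    if n=="side": P,Q=Q,P
    dr=(Q-P).mean(0); dr/=np.linalg.norm(dr); nx=np.array([dr[1],-dr[0]])
    m=((P+Q)/2)@nx; k=np.polyfit(xs,m,1); print(n,"yaxis",dr.round(4),"yaw",np.degrees(np.arctan2(-dr[0],dr[1])).round(2),"scale",k[0].round(3),"x0 along nx",k[1].round(1),"resid",(m-np.polyval(k,xs)).round(1))
    lx=np.polyfit(np.arange(8),P,1)[0]; print(" row dir yaw",np.degrees(np.arctan2(lx[1],lx[0])).round(2), "far y",(P@dr).mean().round(1))
    for j in (0,2,4,6): print("  slot",j//2+1,((P[j]+Q[j]+P[j+1]+Q[j+1])/4).round(1))
E
```

```text
scene yaxis [0.0865 0.9963] yaw -4.96 scale 0.989 x0 along nx 550.5 resid [ 1.1 -0.7 -0.5 -0.4 -0.5  0.5  1.  -0.6]
 row dir yaw -5.96 far y -89.7
  slot 1 [434.5 -58.7]
  slot 2 [508.6 -66.5]
  slot 3 [583.8 -75.1]
  slot 4 [658.8 -83.6]
side yaxis [0.1071 0.9942] yaw -6.15 scale 1.003 x0 along nx 551.1 resid [ 0.4  0.2  0.2  0.  -1.3 -0.4 -0.6  1.5]
 row dir yaw -5.32 far y -81.6
  slot 1 [432.7 -63.4]
  slot 2 [508.5 -70.5]
  slot 3 [583.4 -77.8]
  slot 4 [660.7 -84.4]
```

```bash
cat >> h.py <<'E'
RC=np.array([-45.4,-2.5,0])
def planc(C,Rt,n,claw,dec=1,rc=RC):
    plan(np.array(C,float)-Rt.apply(rc),Rt,n,claw,dec)
E
python3 -c "
from h import *
o=get_obs();r=R.from_rotvec(o['orientation']);print('centre now',o['ee_pos']+r.apply(RC))
planc([507.8,-68,120],ori(110,-5.9),10,4)"
```

```text
centre now [540.41567288  57.27732173 269.55647437]
[[[1.8,-0.7,-0.2],[0.0,0.0,0.0],4],[[1.8,-0.7,-0.2],[0.0,0.0,0.0],4],[[1.9,-0.7,-0.2],[0.0,0.0,0.0],4],[[1.8,-0.7,-0.2],[0.0,0.0,0.0],4],[[1.9,-0.7,-0.2],[0.0,0.0,0.0],4]]
[[[1.8,-0.7,-0.2],[0.0,0.0,0.0],4],[[1.9,-0.7,-0.2],[0.0,0.0,0.0],4],[[1.8,-0.7,-0.2],[-0.1,0.0,0.0],4],[[1.9,-0.7,-0.2],[0.0,0.0,0.0],4],[[1.8,-0.6,-0.1],[-0.1,-0.1,-0.1],4]]
end [506.7 -80.6  76.6] maxstep mm 20.3 deg 0.2
```

```bash
python3 -m crank '[[[1.8,-0.7,-0.2],[0,0,0],4],[[1.8,-0.7,-0.2],[0,0,0],4],[[1.9,-0.7,-0.2],[0,0,0],4],[[1.8,-0.7,-0.2],[0,0,0],4],[[1.9,-0.7,-0.2],[0,0,0],4]]' && python3 -m crank '[[[1.8,-0.7,-0.2],[0,0,0],4],[[1.9,-0.7,-0.2],[0,0,0],4],[[1.8,-0.7,-0.2],[0,0,0],4],[[1.9,-0.7,-0.2],[0,0,0],4],[[1.8,-0.6,-0.1],[0,0,0],4]]'; python3 -c "
from h import *
st(); two('z14',(230,120,390,240),(235,170,380,300),5)
planc([507.8,-68,72],ori(110,-5.9),5,4,2)"
```

```text
t: 20.42
ee_pos: [522.4, -19.0, 151.2]
orientation: [-0.191, 1.57, -0.356]
ft_force: [0.7, -0.1, -4.0]
width: 44.7
t: 21.05
ee_pos: [506.8, -81.1, 76.2]
orientation: [-0.191, 1.57, -0.356]
ft_force: [0.8, 0.3, -4.5]
width: 45.6
t 21.05 p [506.8 -81.1  76.2] F [ 0.77  0.28 -4.48] M [ 0.341 -0.016  0.019] w 45.6 
R [[-0.036, 0.1, 0.994], [-0.339, 0.935, -0.106], [-0.94, -0.341, 0.001]] q [ 0.04  0.48  1.95 -0.47  0.83  0.49]
[[[0.88,0.33,0.02],[0.0,0.0,0.0],4],[[0.88,0.33,0.02],[0.0,-0.1,0.0],4],[[0.88,0.33,0.02],[-0.1,0.0,0.0],4],[[0.88,0.33,0.03],[0.0,-0.1,0.0],4],[[0.88,0.32,0.02],[-0.1,0.0,0.0],4]]
end [506.4 -81.1  28.5] maxstep mm 9.4 deg 0.1
```

View pics/z14.png

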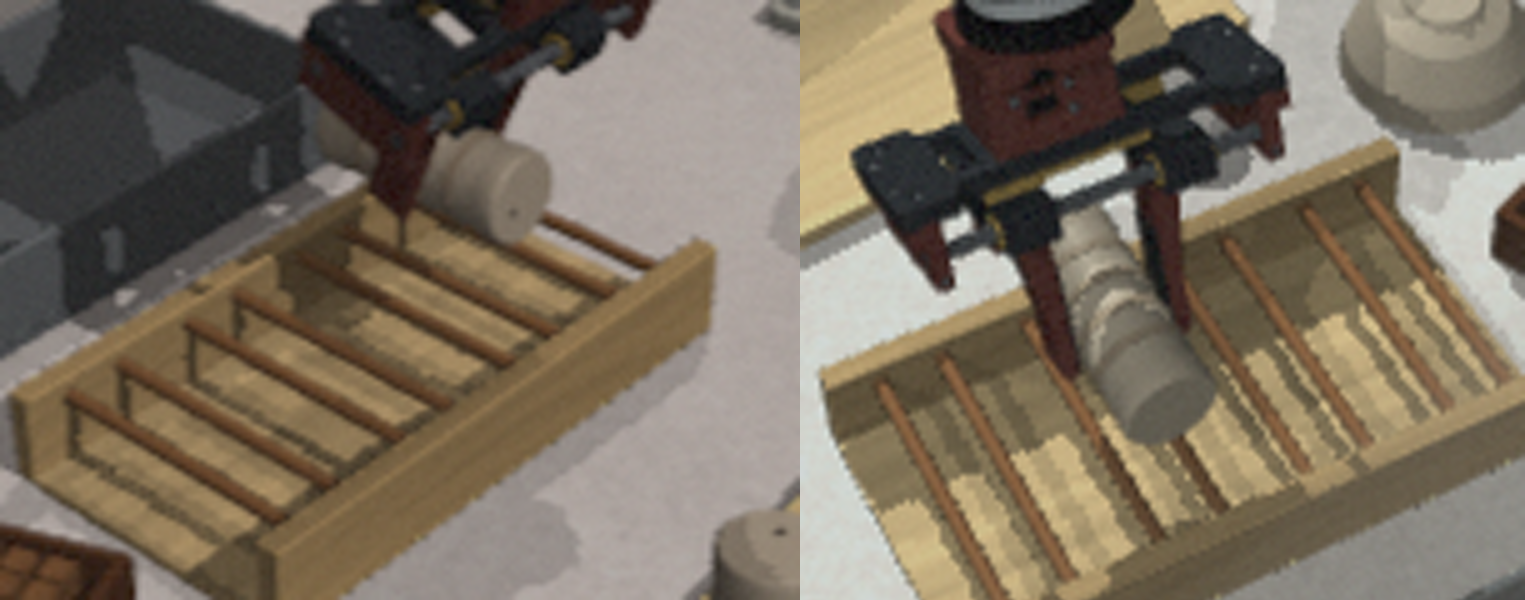

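```bash
python3 -c "
from h import *
s=get_image('scene');d=get_image('side')
o=get_obs();r=R.from_rotvec(o['orientation']);c=o['ee_pos']+r.apply(RC);up=r.apply([-np.sin(np.radians(19.8)),np.cos(np.radians(19.8)),0]);print(c,up)
print('pred top end',proj(s,c+55*up),'obs 333,159.5; pred foot',proj(d,c-55*up),'obs 309,250')
"
```

```text
[508.28010445 -67.55700612 120.27884001] [ 0.10636348  0.99432502 -0.00213682]
pred top end [333.26908178 159.34639659] obs 333,159.5; pred foot [309.25246128 249.73404656] obs 309,250
```

Predicted and observed end faces agree to within half a pixel: top end (333,159), foot (309,250). Lowering.

```bash
python3 -m crank '[[[0.88,0.33,0],[0,0,0],4],[[0.88,0.33,0],[0,0,0],4],[[0.88,0.33,0],[0,0,0],4],[[0.88,0.33,0],[0,0,0],4],[[0.88,0.33,0],[0,0,0],4]]' && python3 -m crank '[[[0.38,0.14,0],[0,0,0],4],[[0.19,0.07,0],[0,0,0],4],[[0,0,0],[0,0,0],4]]' && python3 -m crank '[[[0.19,0.07,0],[0,0,0],4],[[0,0,0],[0,0,0],4]]'; python3 -c "
from h import *
st()"
```

```text
t: 21.88
ee_pos: [506.7, -80.1, 28.8]
orientation: [-0.191, 1.57, -0.356]
ft_force: [0.2, 0.3, -3.7]
width: 45.1
t: 22.25
ee_pos: [506.8, -80.1, 23.5]
orientation: [-0.191, 1.57, -0.356]
ft_force: [-0.2, -0.9, -3.1]
width: 45.3
t: 22.5
ee_pos: [506.7, -80.1, 21.5]
orientation: [-0.19, 1.57, -0.356]
ft_force: [-0.3, 0.1, -4.3]
width: 45.3
t 22.5 p [506.7 -80.1  21.5] F [-0.29  0.12 -4.26] M [0.336 0.059 0.024] w 45.3 
R [[-0.036, 0.1, 0.994], [-0.339, 0.935, -0.106], [-0.94, -0.341, 0.0]] q [ 0.04  0.58  1.96 -0.53  0.73  0.57]
```

```bash
python3 -m crank '[[[0.19,0.07,0],[0,0,0],4],[[0,0,0],[0,0,0],4]]' && python3 -m crank '[[[0.1,0.03,0],[0,0,0],4],[[0,0,0],[0,0,0],4]]'&& python3 -m crank '[[[0.1,0.03,0],[0,0,0],4],[[0,0,0],[0,0,0],4]]'; python3 -c "
from h import *
mom(4)"
```

```text
t: 22.75
ee_pos: [507.2, -80.1, 19.6]
orientation: [-0.191, 1.569, -0.356]
ft_force: [1.4, -0.4, -2.9]
width: 45.6
t: 23.0
ee_pos: [507.5, -80.2, 19.2]
orientation: [-0.191, 1.569, -0.356]
ft_force: [-0.5, 0.6, 6.4]
width: 45.2
t: 23.25
ee_pos: [507.6, -80.3, 19.1]
orientation: [-0.192, 1.568, -0.357]
ft_force: [-2.6, 4.3, 16.9]
width: 45.4
M [-0.2737  0.7184  0.0371] sem [0.0183 0.0131 0.0138] F [-2.25  3.06 16.46] p [507.6 -80.3  19.1] rv [-0.192  1.568 -0.357] w 45.0
```

Contact came at TCP z of about 19.3. I'll ease off 1 mm and release with a narrow opening.

```bash
python3 -m crank '[[[-0.1,-0.03,0],[0,0,0],4],[[-0.02,0,0],[0,0,0],4.8],[[0,0,0],[0,0,0],5.4],[[0,0,0],[0,0,0],6],[[0,0,0],[0,0,0],6]]' && python3 -m crank '[[[0,0,0],[0,0,0],6],[[-0.6,-0.2,0],[0,0,0],6],[[-0.9,-0.33,0],[0,0,0],6],[[-1.8,-0.66,0],[0,0,0],6],[[-1.8,-0.66,0],[0,0,0],6]]'; python3 -m crank '[[[-1.8,-0.66,0],[0,0,0],6],[[-2.8,-1,0],[0,0,0],6],[[-2.8,-1,0],[0,0,0],7],[[-2.8,-1,0],[0,0,0],8.78],[[0,0,0],[0,0,0],8.78]]'; python3 -c "
from h import *
st(); two('z15',(230,120,390,240),(235,170,380,300),5)
snap('side','d7')
"
```

```text
t: 24.08
ee_pos: [506.6, -80.1, 18.4]
orientation: [-0.191, 1.571, -0.356]
ft_force: [0.3, 0.5, -0.7]
width: 60.0
t: 24.7
ee_pos: [507.0, -80.1, 74.6]
orientation: [-0.19, 1.569, -0.356]
ft_force: [-0.6, 1.3, -0.5]
width: 59.9
t: 25.32
ee_pos: [508.4, -79.6, 184.3]
orientation: [-0.189, 1.565, -0.356]
ft_force: [-0.4, -0.0, 0.4]
width: 85.9
t 25.32 p [508.4 -79.6 184.3] F [-0.43 -0.01  0.4 ] M [0.105 0.038 0.028] w 85.9 
R [[-0.031, 0.102, 0.994], [-0.339, 0.935, -0.106], [-0.94, -0.34, 0.006]] q [ 0.05  0.31  1.88 -0.4   1.04  0.37]
```

View pics/z15.png

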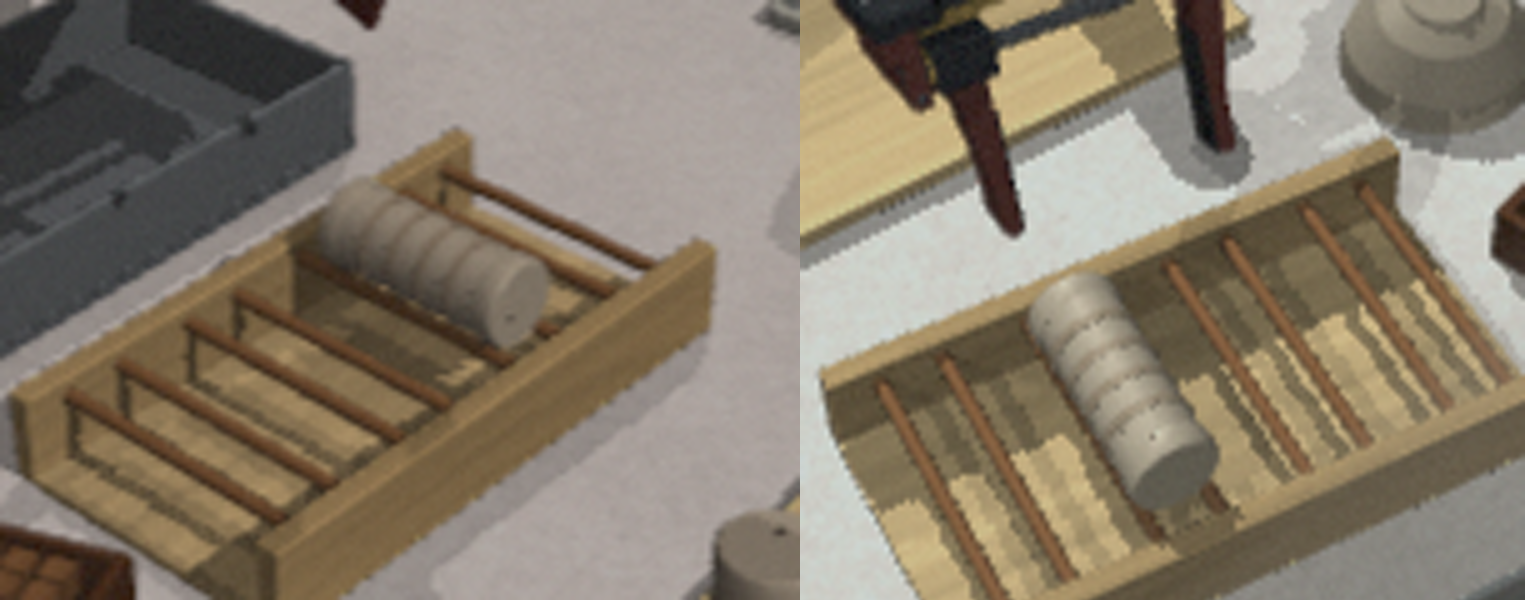

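View pics/d7.png

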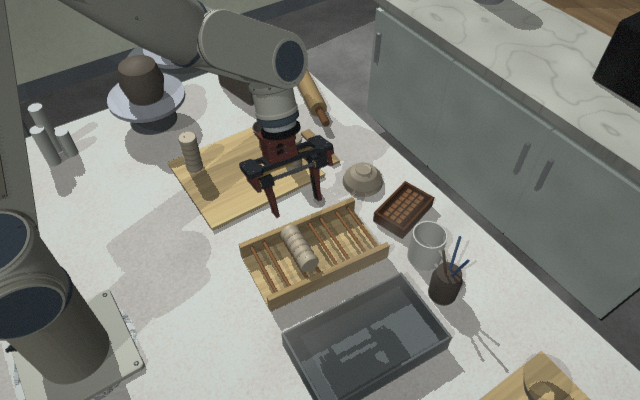

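Roller A rests squarely in slot 2, at side-view px (299,248). Next is roller C.

```bash
python3 - <<'E'
from h import *
plan([660,60,260],ori(20),13,8.78)
E
```

```text
[[[-1.0,0.9,1.1],[-0.5,0.2,6.9],8.78],[[-0.9,1.0,1.1],[-0.5,0.2,6.9],8.78],[[-0.7,1.1,1.1],[-0.5,0.2,6.9],8.78],[[-0.6,1.2,1.1],[-0.5,0.2,6.9],8.78],[[-0.5,1.2,1.1],[-0.5,0.2,6.9],8.78]]
[[[-0.3,1.3,1.1],[-0.5,0.2,6.9],8.78],[[-0.2,1.3,1.1],[-0.4,0.2,6.9],8.78],[[0.0,1.3,1.1],[-0.5,0.2,6.9],8.78],[[0.1,1.3,1.1],[-0.4,0.2,6.9],8.78],[[0.3,1.2,1.1],[-0.4,0.2,6.9],8.78]]
[[[0.4,1.2,1.1],[-0.5,0.2,6.9],8.78],[[0.6,1.1,1.2],[-0.4,0.2,7.0],8.78],[[0.7,1.0,1.2],[-0.5,0.3,6.9],8.78]]
end [660.4  59.8 259.8] maxstep mm 17.4 deg 7.0
```

```bash
python3 -m crank '[[[-1,0.9,1.1],[-0.5,0.2,6.9],8.78],[[-0.9,1,1.1],[-0.5,0.2,6.9],8.78],[[-0.7,1.1,1.1],[-0.5,0.2,6.9],8.78],[[-0.6,1.2,1.1],[-0.5,0.2,6.9],8.78],[[-0.5,1.2,1.1],[-0.5,0.2,6.9],8.78]]' && python3 -m crank '[[[-0.3,1.3,1.1],[-0.5,0.2,6.9],8.78],[[-0.2,1.3,1.1],[-0.4,0.2,6.9],8.78],[[0,1.3,1.1],[-0.5,0.2,6.9],8.78],[[0.1,1.3,1.1],[-0.4,0.2,6.9],8.78],[[0.3,1.2,1.1],[-0.4,0.2,6.9],8.78]]' && python3 -m crank '[[[0.4,1.2,1.1],[-0.5,0.2,6.9],8.78],[[0.6,1.1,1.2],[-0.4,0.2,7],8.78],[[0.7,1,1.2],[-0.5,0.3,6.9],8.78],[[0,0,0],[0,0,0],8.78]]'; python3 -c "
from h import *
st(); 
plan([660,130,105],ori(20),10,8.78,2)
"
```

```text
t: 26.1
ee_pos: [566.9, -26.1, 211.3]
orientation: [0.256, 1.573, 0.152]
ft_force: [-0.0, -0.9, -1.3]
width: 87.5
t: 26.72
ee_pos: [625.2, 27.7, 241.7]
orientation: [0.696, 1.468, 0.652]
ft_force: [-0.3, -0.1, 0.9]
width: 87.9
t: 27.22
ee_pos: [660.1, 59.9, 256.6]
orientation: [0.952, 1.359, 0.947]
ft_force: [-0.4, 0.7, -1.0]
width: 87.7
t 27.23 p [660.1  59.9 256.6] F [-0.35  0.69 -1.03] M [-0.411  0.046  0.015] w 87.7 
R [[-0.002, 0.005, 1.0], [0.94, 0.342, 0.0], [-0.342, 0.94, -0.005]] q [-0.39  0.73  1.5   1.06  1.64 -0.75]
[[[1.18,-1.18,0.01],[0.0,0.0,0.0],8.78],[[1.18,-1.19,0.01],[0.0,0.0,0.0],8.78],[[1.18,-1.18,0.01],[0.0,0.0,0.0],8.78],[[1.18,-1.19,0.01],[0.0,0.0,0.0],8.78],[[1.17,-1.18,0.01],[0.0,0.0,0.0],8.78]]
[[[1.18,-1.19,0.0],[-0.1,0.0,0.0],8.78],[[1.17,-1.18,0.0],[0.0,0.0,0.0],8.78],[[1.18,-1.19,0.0],[-0.1,0.0,0.0],8.78],[[1.17,-1.18,0.0],[0.0,-0.1,0.0],8.78],[[1.18,-1.19,0.01],[-0.1,0.0,0.0],8.78]]
end [660. 130. 105.] maxstep mm 16.8 deg 0.1
```

```bash
python3 -m crank '[[[1.18,-1.18,0],[0,0,0],8.78],[[1.18,-1.18,0],[0,0,0],8.78],[[1.18,-1.18,0],[0,0,0],8.78],[[1.18,-1.18,0],[0,0,0],8.78],[[1.18,-1.18,0],[0,0,0],8.78]]' && python3 -m crank '[[[1.18,-1.18,0],[0,0,0],8.78],[[1.18,-1.18,0],[0,0,0],8.78],[[1.18,-1.18,0],[0,0,0],8.78],[[1.18,-1.18,0],[0,0,0],8.78],[[1.18,-1.18,0.05],[0,0,0],8.78]]'; python3 -c "
from h import *
s=get_image('scene');d=get_image('side');print('bowl',onz(s,285,285,15),onz(d,363,182,15))
st(); w=snap('wrist','w6');snap('scene','s8')
plan([660,243.5,54],ori(20),10,8.78,2)
"
```

```text
t: 27.85
ee_pos: [660.9, 95.6, 183.6]
orientation: [0.947, 1.354, 0.948]
ft_force: [-0.2, 0.7, 0.5]
width: 87.9
t: 28.48
ee_pos: [661.5, 130.6, 107.9]
orientation: [0.947, 1.354, 0.948]
ft_force: [0.1, 0.3, 0.2]
width: 87.8
bowl [802.3607146   73.38517704  15.        ] [782.76368354  46.92772033  15.        ]
t 28.57 p [660.6 131.2 107. ] F [-0.2  -0.3  -0.27] M [-0.44   0.051 -0.058] w 87.8 
R [[-0.002, 0.001, 1.0], [0.94, 0.342, 0.001], [-0.342, 0.94, -0.002]] q [-0.29  0.92  1.55  1.13  1.47 -0.93]
[[[1.25,-0.13,-0.01],[0.0,0.0,0.0],8.78],[[1.25,-0.13,-0.01],[0.0,0.0,0.0],8.78],[[1.25,-0.13,-0.02],[0.0,0.0,0.0],8.78],[[1.25,-0.13,-0.01],[0.0,0.0,0.0],8.78],[[1.25,-0.12,-0.02],[0.0,0.0,0.0],8.78]]
[[[1.25,-0.13,-0.01],[0.0,0.0,0.0],8.78],[[1.25,-0.12,-0.02],[0.0,0.0,0.0],8.78],[[1.25,-0.13,-0.01],[0.0,0.0,0.0],8.78],[[1.25,-0.12,-0.02],[0.0,0.0,0.0],8.78],[[1.25,-0.13,-0.01],[0.0,0.0,0.0],8.78]]
end [660.  243.5  54. ] maxstep mm 12.6 deg 0.0
```

View pics/w6.png

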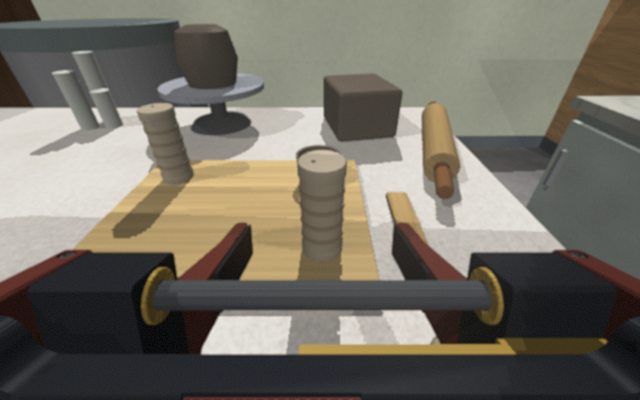

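View pics/s8.png

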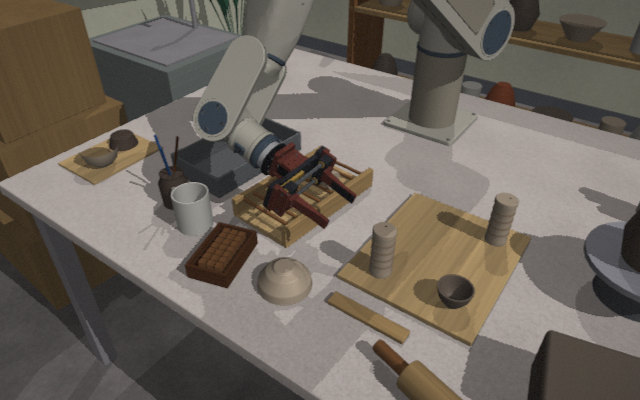

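Roller C's top is centred between the fingers at (322,163), and the gripper is clear of the cradle. Advancing and gripping.

```bash
python3 -m crank '[[[1.25,-0.13,0],[0,0,0],8.78],[[1.25,-0.13,0],[0,0,0],8.78],[[1.25,-0.13,0],[0,0,0],8.78],[[1.25,-0.13,0],[0,0,0],8.78],[[1.25,-0.13,0],[0,0,0],8.78]]' && python3 -m crank '[[[1.25,-0.13,0],[0,0,0],8.78],[[1.25,-0.13,0],[0,0,0],8.78],[[1.25,-0.13,0],[0,0,0],8.78],[[1.25,-0.13,0],[0,0,0],8.78],[[1.25,-0.13,0],[0,0,0],8.78]]'; python3 -c "
from h import *
st();two('z16',(330,180,440,290),(250,110,340,220),5)"
```

```text
t: 29.3
ee_pos: [661.4, 187.7, 81.0]
orientation: [0.947, 1.354, 0.949]
ft_force: [0.2, 0.2, -0.1]
width: 87.4
t: 29.92
ee_pos: [661.6, 243.9, 53.5]
orientation: [0.947, 1.354, 0.948]
ft_force: [1.0, 0.3, 0.7]
width: 88.1
t 29.93 p [661.6 243.9  53.5] F [0.98 0.3  0.72] M [-0.512  0.069 -0.041] w 88.1 
R [[0.0, -0.001, 1.0], [0.939, 0.343, 0.0], [-0.343, 0.939, 0.001]] q [-0.13  0.99  1.58  1.27  1.35 -0.99]
```

View pics/z16.png

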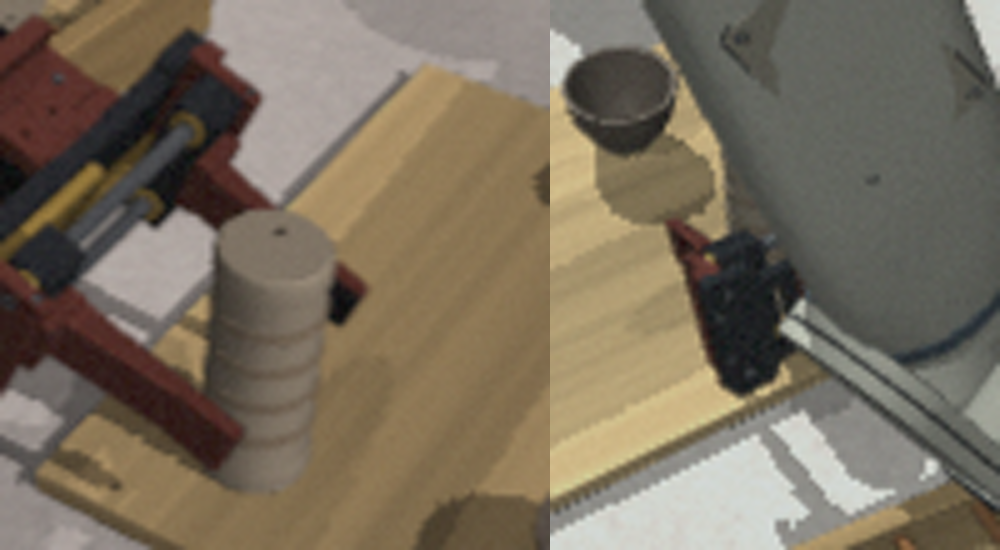

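The fingers straddle C, with the far tip visible beyond it at about (402,237). Closing and lifting.

```bash
python3 -m crank '[[[0,0,-0.1],[0,0,0],7],[[0,0,0],[0,0,0],4],[[0,0,0],[0,0,0],4],[[0,0,0],[0,0,0],4],[[0,0,0],[0,0,0],4]]';python3 -m crank '[[[0,0,0],[0,0,0],4],[[0,0,0],[0,0,0],4]]'; python3 -c "
from h import *
st()";python3 -m crank '[[[-0.5,1.4,0],[0,0,0],4],[[-0.5,1.4,0],[0,0,0],4],[[-0.5,1.4,0],[0,0,0],4],[[-0.5,1.4,0],[0,0,0],4],[[0,0,0],[0,0,0],4]]';  python3 -c "
from h import *
st();plan([580,60,270],ori(110,-5.9),15,4,grasp=True)"
```

```text
t: 30.65
ee_pos: [660.5, 243.0, 54.0]
orientation: [0.947, 1.354, 0.948]
ft_force: [-0.1, -0.6, 1.0]
width: 45.4
t: 30.9
ee_pos: [660.6, 243.1, 54.0]
orientation: [0.947, 1.354, 0.949]
ft_force: [-1.5, -2.1, 1.8]
width: 45.4
t 30.9 p [660.6 243.1  54. ] F [-1.54 -2.14  1.81] M [-0.251  0.136  0.166] w 45.4 
R [[0.0, -0.001, 1.0], [0.939, 0.343, 0.0], [-0.343, 0.939, 0.001]] q [-0.13  0.99  1.59  1.27  1.35 -1.  ]
t: 31.52
ee_pos: [661.2, 243.5, 115.1]
orientation: [0.945, 1.352, 0.949]
ft_force: [0.5, 0.2, -4.6]
width: 45.1
t 31.52 p [661.2 243.5 115.1] F [ 0.48  0.16 -4.58] M [-1.085  0.065 -0.048] w 45.1 
R [[0.001, -0.004, 1.0], [0.939, 0.343, 0.0], [-0.343, 0.939, 0.004]] q [-0.13  0.89  1.61  1.26  1.37 -0.93]
[[[-1.5,0.2,-0.6],[0.4,-0.2,-6.0],4],[[-1.5,0.1,-0.5],[0.4,-0.2,-6.0],4],[[-1.5,-0.1,-0.5],[0.4,-0.2,-6.0],4],[[-1.5,-0.2,-0.5],[0.4,-0.2,-6.0],4],[[-1.5,-0.4,-0.5],[0.4,-0.2,-6.0],4]]
[[[-1.4,-0.6,-0.5],[0.4,-0.2,-6.0],4],[[-1.4,-0.7,-0.5],[0.4,-0.2,-6.0],4],[[-1.3,-0.9,-0.5],[0.4,-0.1,-6.0],4],[[-1.2,-1.0,-0.5],[0.4,-0.2,-6.0],4],[[-1.1,-1.1,-0.5],[0.4,-0.2,-6.0],4]]
[[[-0.9,-1.2,-0.5],[0.4,-0.1,-6.0],4],[[-0.8,-1.3,-0.5],[0.4,-0.2,-6.0],4],[[-0.7,-1.4,-0.4],[0.4,-0.1,-6.0],4],[[-0.5,-1.5,-0.5],[0.3,-0.2,-5.9],4],[[-0.4,-1.5,-0.4],[0.4,-0.1,-6.0],4]]
end [578.5  44.1 225.6] maxstep mm 16.6 deg 6.0
```

```bash
python3 -m crank '[[[-1.5,0.2,-0.6],[0.4,-0.2,-6],4],[[-1.5,0.1,-0.5],[0.4,-0.2,-6],4],[[-1.5,-0.1,-0.5],[0.4,-0.2,-6],4],[[-1.5,-0.2,-0.5],[0.4,-0.2,-6],4],[[-1.5,-0.4,-0.5],[0.4,-0.2,-6],4]]' && python3 -m crank '[[[-1.4,-0.6,-0.5],[0.4,-0.2,-6],4],[[-1.4,-0.7,-0.5],[0.4,-0.2,-6],4],[[-1.3,-0.9,-0.5],[0.4,-0.1,-6],4],[[-1.2,-1,-0.5],[0.4,-0.2,-6],4],[[-1.1,-1.1,-0.5],[0.4,-0.2,-6],4]]' && python3 -m crank '[[[-0.9,-1.2,-0.5],[0.4,-0.1,-6],4],[[-0.8,-1.3,-0.5],[0.4,-0.2,-6],4],[[-0.7,-1.4,-0.4],[0.4,-0.1,-6],4],[[-0.5,-1.5,-0.5],[0.3,-0.2,-5.9],4],[[-0.4,-1.5,-0.4],[0.4,-0.1,-6],4]]'; python3 -m crank '[[[0,0,0],[0,0,0],4],[[0,0,0],[0,0,0],4],[[0,0,0],[0,0,0],4]]'; python3 -c "
from h import *
mom(16)"
python3 -m crank '[[[0,0,0],[0,0,-6],4],[[0,0,0],[0,0,-6],4],[[0,0,0],[0,0,-6],4],[[0,0,0],[0,0,-6],4],[[0,0,0],[0,0,0],4]]'; python3 -m crank '[[[0,0,0],[0,0,0],4],[[0,0,0],[0,0,0],4],[[0,0,0],[0,0,0],4],[[0,0,0],[0,0,0],4],[[0,0,0],[0,0,0],4]]'
python3 -m crank '[[[0,0,0],[0,0,6],4],[[0,0,0],[0,0,6],4],[[0,0,0],[0,0,6],4],[[0,0,0],[0,0,6],4],[[0,0,0],[0,0,0],4]]';python3 -c "
from h import *
mom()"
```

```text
t: 32.15
ee_pos: [633.3, 177.0, 150.4]
orientation: [0.574, 1.507, 0.513]
ft_force: [-1.1, 1.8, -4.4]
width: 45.3
t: 32.78
ee_pos: [605.3, 109.8, 187.7]
orientation: [0.192, 1.579, 0.076]
ft_force: [-0.3, -0.7, -4.4]
width: 45.5
t: 33.4
ee_pos: [576.9, 43.9, 223.9]
orientation: [-0.196, 1.575, -0.357]
ft_force: [0.0, 0.2, -4.6]
width: 44.9
t: 33.78
ee_pos: [578.0, 43.8, 223.7]
orientation: [-0.193, 1.574, -0.354]
ft_force: [0.2, -0.0, -4.0]
width: 45.1
M [0.3827 0.0176 0.0142] sem [0.0076 0.0073 0.0088] F [ 0.07 -0.03 -3.84] p [578.1  44.1 224. ] rv [-0.195  1.573 -0.355] w 45.3
t: 35.2
ee_pos: [577.8, 45.4, 222.2]
orientation: [-0.53, 1.528, -0.677]
ft_force: [-0.4, 0.3, -3.8]
width: 45.2
t: 35.83
ee_pos: [578.1, 43.9, 224.2]
orientation: [-0.527, 1.527, -0.68]
ft_force: [0.3, -0.5, -4.6]
width: 44.9
t: 36.45
ee_pos: [578.1, 42.5, 225.1]
orientation: [-0.193, 1.572, -0.357]
ft_force: [0.5, -0.1, -3.0]
width: 45.3
M [0.3701 0.0141 0.0125] sem [0.0065 0.0058 0.0065] F [-0.23 -0.12 -4.12] p [578.1  44.1 224. ] rv [-0.195  1.573 -0.355] w 45.4
```

```bash
python3 -m crank '[[[0,0,0],[0,0,6],4],[[0,0,0],[0,0,6],4],[[0,0,0],[0,0,6],4],[[0,0,0],[0,0,6],4],[[0,0,0],[0,0,0],4]]'; python3 -m crank '[[[0,0,0],[0,0,0],4],[[0,0,0],[0,0,0],4],[[0,0,0],[0,0,0],4],[[0,0,0],[0,0,0],4],[[0,0,0],[0,0,0],4]]'
python3 -m crank '[[[0,0,0],[0,0,-6],4],[[0,0,0],[0,0,-6],4],[[0,0,0],[0,0,-6],4],[[0,0,0],[0,0,-6],4],[[0,0,0],[0,0,0],4]]';python3 -c "
from h import *
mom()
planc([583,-76,110],ori(110,-5.9),10,4,2)"
```

```text
t: 37.88
ee_pos: [577.8, 42.2, 224.1]
orientation: [0.137, 1.568, -0.03]
ft_force: [-0.3, 0.3, -4.6]
width: 45.2
t: 38.5
ee_pos: [578.1, 44.3, 224.0]
orientation: [0.135, 1.568, -0.026]
ft_force: [-0.4, 0.2, -3.7]
width: 45.5
t: 39.12
ee_pos: [578.1, 45.8, 223.2]
orientation: [-0.196, 1.574, -0.352]
ft_force: [-0.4, 0.5, -3.8]
width: 45.4
M [ 0.3726  0.0335 -0.0045] sem [0.0065 0.0057 0.0079] F [ 0.13 -0.07 -3.97] p [578.1  44.1 224. ] rv [-0.195  1.573 -0.355] w 45.2
[[[1.93,-0.7,0.18],[0.0,0.0,0.0],4],[[1.93,-0.7,0.18],[0.0,0.0,0.0],4],[[1.93,-0.7,0.18],[0.0,0.0,0.0],4],[[1.93,-0.7,0.18],[0.0,0.0,0.0],4],[[1.93,-0.7,0.18],[0.0,0.0,0.0],4]]
[[[1.93,-0.7,0.18],[0.0,0.0,0.0],4],[[1.93,-0.71,0.17],[0.0,0.0,0.0],4],[[1.94,-0.7,0.18],[0.0,-0.1,0.0],4],[[1.93,-0.71,0.17],[0.0,0.0,0.0],4],[[1.94,-0.7,0.17],[0.1,-0.1,0.0],4]]
end [581.7 -89.1  66.4] maxstep mm 20.7 deg 0.1
```

C's level moments are 0.383, 0.370 and 0.373 N m, so C is sound too. It goes to slot 3.

```bash
python3 -m crank '[[[1.93,-0.7,0.2],[0,0,0],4],[[1.93,-0.7,0.18],[0,0,0],4],[[1.93,-0.7,0.18],[0,0,0],4],[[1.93,-0.7,0.18],[0,0,0],4],[[1.93,-0.7,0.2],[0,0,0],4]]' && python3 -m crank '[[[1.93,-0.7,0.18],[0,0,0],4],[[1.93,-0.7,0.18],[0,0,0],4],[[1.93,-0.7,0.18],[0,0,0],4],[[1.93,-0.7,0.18],[0,0,0],4],[[1.93,-0.7,0.18],[0,0,0],4]]' && python3 -m crank '[[[0,0,0],[0,0,0],4],[[0,0,0],[0,0,0],4]]'; python3 -c "
from h import *
st(); two('z17',(230,120,390,240),(235,170,380,300),5)
o=get_obs();r=R.from_rotvec(o['orientation']);c=o['ee_pos']+r.apply(RC);print(c)
planc([583.5,-76,68],ori(110,-5.9),5,4,2)"
```

```text
t: 40.55
ee_pos: [580.3, -23.6, 144.0]
orientation: [-0.195, 1.573, -0.355]
ft_force: [0.8, 0.3, -4.7]
width: 45.1
t: 41.18
ee_pos: [582.5, -89.8, 65.6]
orientation: [-0.195, 1.573, -0.355]
ft_force: [-0.3, 0.2, -4.8]
width: 45.1
t: 41.42
ee_pos: [582.7, -88.9, 66.8]
orientation: [-0.194, 1.572, -0.355]
ft_force: [-0.6, -0.5, -2.9]
width: 45.1
t 41.42 p [582.7 -88.9  66.8] F [-0.64 -0.49 -2.95] M [ 0.408  0.007 -0.006] w 45.1 
R [[-0.038, 0.096, 0.995], [-0.34, 0.935, -0.103], [-0.94, -0.342, -0.003]] q [ 0.03  0.58  1.78 -0.45  0.89  0.43]
[584.42661453 -75.44034514 110.72281463]
[[[0.81,0.28,-0.01],[0.0,0.0,0.0],4],[[0.81,0.28,-0.02],[0.0,0.0,0.0],4],[[0.81,0.28,-0.01],[0.0,0.0,0.0],4],[[0.8,0.28,-0.02],[0.0,0.0,0.0],4],[[0.81,0.28,-0.01],[0.0,-0.1,0.0],4]]
end [582.2 -89.1  24.5] maxstep mm 8.6 deg 0.1
```

View pics/z17.png

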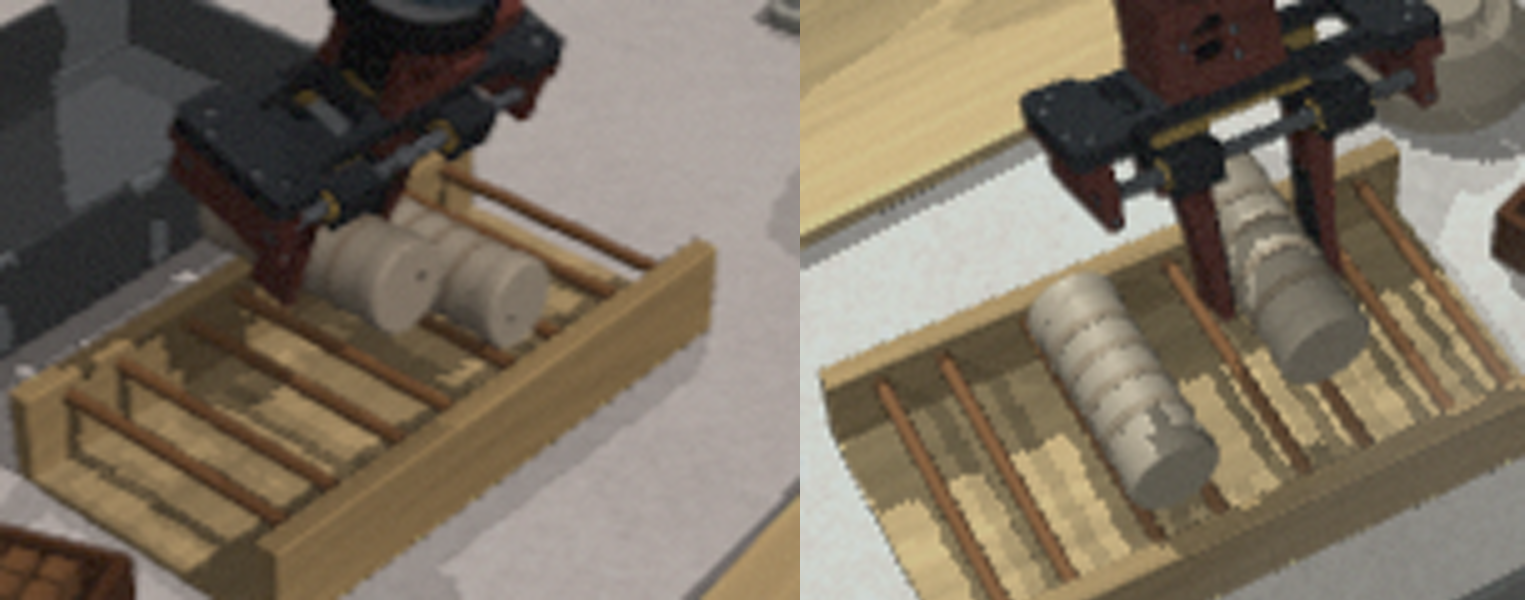

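```bash
python3 -c "
from h import *
d=get_image('side');o=get_obs();r=R.from_rotvec(o['orientation'])
for z in (150,140,130,120,110,100): 
  p=onz(d,297.5,215.5,z); print(z,p.round(0),'tool',r.inv().apply(p-o['ee_pos']).round(0))
"
```

```text
150 [520. -49. 150.] tool [-89.   2. -67.]
140 [524. -42. 140.] tool [-82.  13. -64.]
130 [528. -35. 130.] tool [-75.  23. -60.]
120 [532. -28. 120.] tool [-68.  34. -57.]
110 [536. -21. 110.] tool [-61.  44. -54.]
100 [540. -14. 100.] tool [-55.  55. -50.]
```

The gripper's outer legs would pass only a few mm over roller A in the neighbouring slot. I'll use slot 4 for C instead.

```bash
python3 -c "
from h import *
planc([659.3,-84,112],ori(110,-5.9),5,4,2)"
```

```text
[[[-0.02,-0.03,1.51],[0.0,0.0,0.0],4],[[-0.02,-0.03,1.51],[0.0,0.0,0.0],4],[[-0.02,-0.02,1.51],[0.0,0.0,0.0],4],[[-0.02,-0.03,1.51],[0.0,0.0,0.0],4],[[-0.02,-0.02,1.51],[0.1,-0.1,0.0],4]]
end [658.  -97.1  68.5] maxstep mm 15.1 deg 0.1
```

```bash
python3 -m crank '[[[0,0,1.5],[0,0,0],4],[[0,0,1.5],[0,0,0],4],[[0,0,1.5],[0,0,0],4],[[0,0,1.5],[0,0,0],4],[[-0.1,-0.1,1.5],[0,0,0],4]]' && python3 -m crank '[[[0,0,0],[0,0,0],4],[[0,0,0],[0,0,0],4]]'; python3 -c "
from h import *
st(); two('z18',(230,120,390,240),(255,170,400,300),5)
o=get_obs();r=R.from_rotvec(o['orientation']);c=o['ee_pos']+r.apply(RC);print(c)
planc([659.3,-84,68],ori(110,-5.9),5,4,2)"
```

```text
t: 42.2
ee_pos: [657.8, -97.4, 67.4]
orientation: [-0.195, 1.573, -0.355]
ft_force: [-0.4, -0.9, -3.9]
width: 45.4
t: 42.45
ee_pos: [656.3, -97.3, 67.3]
orientation: [-0.195, 1.574, -0.355]
ft_force: [0.5, 0.3, -4.4]
width: 44.9
t 42.45 p [656.3 -97.3  67.3] F [ 0.53  0.34 -4.36] M [0.403 0.069 0.009] w 44.9 
R [[-0.039, 0.096, 0.995], [-0.34, 0.935, -0.103], [-0.939, -0.343, -0.004]] q [ 0.01  0.66  1.6  -0.43  0.97  0.37]
[657.66814788 -84.08589664 110.95870107]
[[[0.81,0.3,0.04],[0.0,0.0,0.0],4],[[0.8,0.3,0.04],[0.0,-0.1,0.0],4],[[0.81,0.3,0.04],[0.0,0.0,0.0],4],[[0.8,0.3,0.04],[0.0,-0.1,0.0],4],[[0.81,0.3,0.03],[0.1,0.0,0.0],4]]
end [657.9 -97.1  24.4] maxstep mm 8.6 deg 0.1
```

View pics/z18.png

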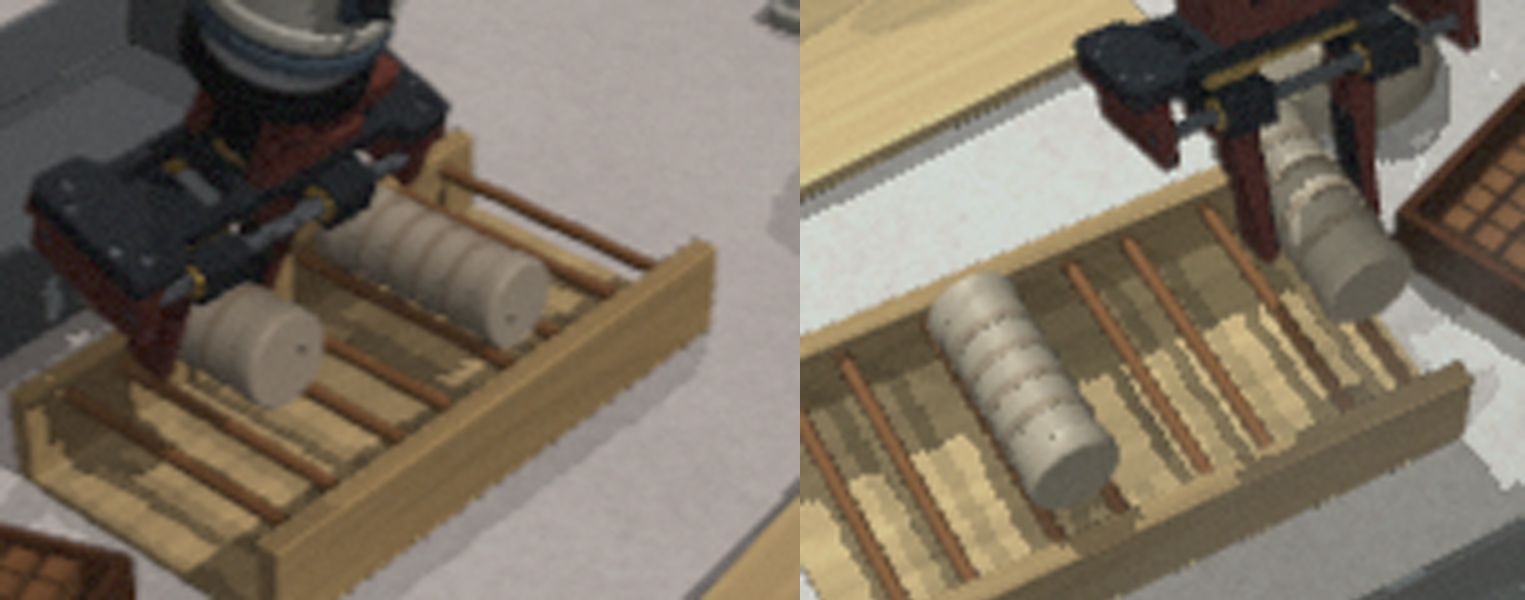

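```bash
python3 -c "
from h import *
s=get_image('scene');d=get_image('side')
print('mug rim',onz(s,191,193,90),onz(d,428,231,90),'jar rim',onz(s,172,177,85),onz(d,447,270,85),'stamp corner',onz(s,257,236,35),onz(s,205,230,35),onz(d,375,210,35))"
```

```text
mug rim [ 765.38507224 -211.60303963   90.        ] [ 768.54885086 -210.89933035   90.        ] jar rim [ 744.0363149 -298.1042574   85.       ] [ 734.88256765 -311.58091038   85.        ] stamp corner [742.77858946 -48.44532809  35.        ] [ 793.03039594 -150.82732948   35.        ] [737.90190542 -60.48064978  35.        ]
```

```bash
python3 -m crank '[[[0.81,0.3,0.05],[0,0,0],4],[[0.81,0.3,0.05],[0,0,0],4],[[0.81,0.3,0.05],[0,0,0],4],[[0.81,0.3,0.04],[0,0,0],4],[[0.81,0.3,0],[0,0,0],4]]' && python3 -m crank '[[[0.19,0.07,0],[0,0,0],4],[[0,0,0],[0,0,0],4]]' && python3 -m crank '[[[0.14,0.05,0],[0,0,0],4],[[0,0,0],[0,0,0],4]]' && python3 -m crank '[[[0.1,0.03,0],[0,0,0],4],[[0,0,0],[0,0,0],4]]'; python3 -c "
from h import *
st()"
```

```text
t: 43.28
ee_pos: [658.6, -97.2, 23.7]
orientation: [-0.195, 1.573, -0.355]
ft_force: [-0.6, 0.4, -3.7]
width: 45.0
t: 43.52
ee_pos: [658.6, -97.2, 22.3]
orientation: [-0.195, 1.573, -0.355]
ft_force: [-0.7, 0.3, -3.2]
width: 45.2
t: 43.78
ee_pos: [658.8, -97.2, 21.1]
orientation: [-0.195, 1.572, -0.355]
ft_force: [0.3, -0.8, -4.1]
width: 45.0
t: 44.02
ee_pos: [658.6, -97.3, 19.9]
orientation: [-0.195, 1.573, -0.355]
ft_force: [0.4, 0.1, -4.1]
width: 45.3
t 44.02 p [658.6 -97.3  19.9] F [ 0.45  0.15 -4.06] M [ 0.369  0.006 -0.029] w 45.3 
R [[-0.038, 0.096, 0.995], [-0.34, 0.935, -0.103], [-0.94, -0.342, -0.003]] q [ 0.01  0.73  1.61 -0.45  0.9   0.41]
```

```bash
python3 -m crank '[[[0.1,0.03,0],[0,0,0],4],[[0,0,0],[0,0,0],4]]' && python3 -m crank '[[[0.1,0.03,0],[0,0,0],4],[[0,0,0],[0,0,0],4]]'
```

```text
t: 44.28
ee_pos: [658.9, -97.4, 19.1]
orientation: [-0.195, 1.572, -0.355]
ft_force: [-0.1, 1.5, -2.3]
width: 45.3
t: 44.52
ee_pos: [659.0, -97.4, 18.9]
orientation: [-0.195, 1.572, -0.355]
ft_force: [-2.4, 1.2, 5.9]
width: 45.0
```

Contact at z of about 19. Releasing and rising.

```bash
python3 -m crank '[[[-0.04,0,0],[0,0,0],4],[[0,0,0],[0,0,0],4.8],[[0,0,0],[0,0,0],5.4],[[0,0,0],[0,0,0],6],[[0,0,0],[0,0,0],6]]' && python3 -m crank '[[[0,0,0],[0,0,0],6],[[-0.6,-0.2,0],[0,0,0],6],[[-0.9,-0.33,0],[0,0,0],6],[[-1.8,-0.66,0],[0,0,0],6],[[-1.8,-0.66,0],[0,0,0],6]]'; python3 -m crank '[[[-1.8,-0.66,0],[0,0,0],6],[[-2.8,-1,0],[0,0,0],6],[[-2.8,-1,0],[0,0,0],7],[[-2.8,-1,0],[0,0,0],8.78],[[0,0,0],[0,0,0],8.78]]'; python3 -c "
from h import *
st(); two('z19',(230,120,390,240),(255,170,400,300),5); snap('side','d8')
plan([434.5,80,270],ori(20),15,8.78)
"
```

```text
t: 45.15
ee_pos: [658.6, -97.3, 18.1]
orientation: [-0.195, 1.573, -0.355]
ft_force: [0.3, 0.3, 0.9]
width: 59.7
t: 45.78
ee_pos: [659.2, -97.2, 74.3]
orientation: [-0.195, 1.572, -0.355]
ft_force: [0.3, 0.1, -0.0]
width: 60.2
t: 46.4
ee_pos: [661.0, -96.6, 184.5]
orientation: [-0.194, 1.567, -0.355]
ft_force: [0.7, -0.5, -0.4]
width: 86.0
t 46.4 p [661.  -96.6 184.5] F [ 0.65 -0.55 -0.36] M [ 0.129  0.046 -0.043] w 86.0 
R [[-0.032, 0.098, 0.995], [-0.34, 0.935, -0.103], [-0.94, -0.342, 0.003]] q [ 0.01  0.52  1.54 -0.38  1.15  0.28]
[[[-0.9,0.8,-1.6],[-0.4,0.2,6.0],8.78],[[-0.8,0.9,-1.6],[-0.4,0.2,6.0],8.78],[[-0.7,0.9,-1.6],[-0.4,0.2,6.0],8.78],[[-0.6,1.0,-1.6],[-0.4,0.2,6.0],8.78],[[-0.5,1.1,-1.6],[-0.4,0.2,6.0],8.78]]
[[[-0.4,1.2,-1.6],[-0.4,0.2,6.0],8.78],[[-0.2,1.2,-1.6],[-0.4,0.2,6.0],8.78],[[-0.1,1.2,-1.6],[-0.4,0.2,6.0],8.78],[[0.0,1.2,-1.6],[-0.4,0.1,6.0],8.78],[[0.2,1.2,-1.5],[-0.4,0.2,6.0],8.78]]
[[[0.3,1.2,-1.5],[-0.4,0.2,6.0],8.78],[[0.4,1.2,-1.5],[-0.5,0.1,6.0],8.78],[[0.5,1.2,-1.5],[-0.4,0.2,6.0],8.78],[[0.7,1.1,-1.5],[-0.5,0.1,6.0],8.78],[[0.8,1.1,-1.6],[-0.4,0.2,5.9],8.78]]
end [434.4  79.9 270. ] maxstep mm 21.0 deg 6.0
```

View pics/z19.png

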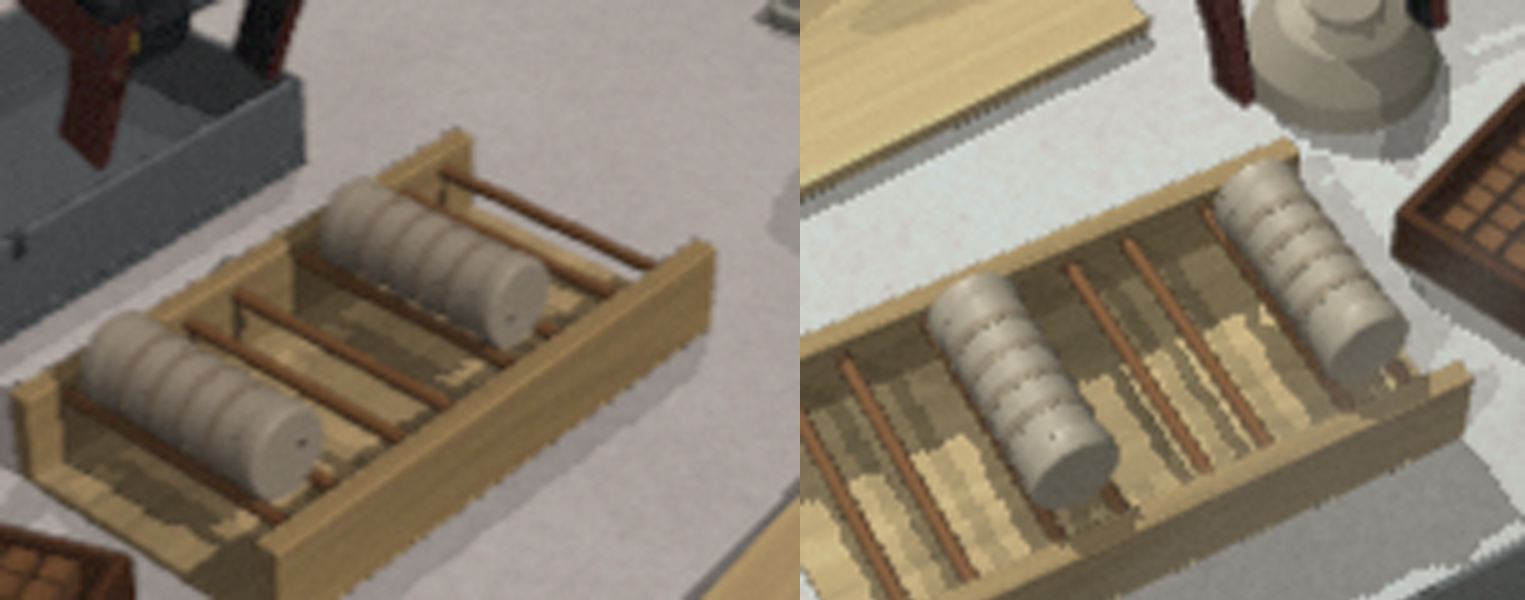

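View pics/d8.png

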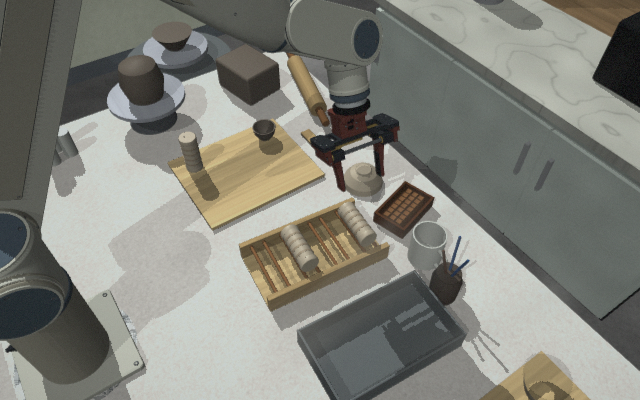

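C rests in slot 4. The side view shows the tub has been knocked: its near-left corner is now near (298,333). I'll go for roller B.

```bash
python3 - <<'E'
from h import *
Rt=ori(20,20); P=np.array([435.5,350,67])-Rt.apply(RC); print('final TCP',P.round(1)); pre=P-115*Rt.apply([1,0,0])+[0,0,10]; print(pre.round(1))
plan([480,200,260],Rt,17,8.78)
E
```

```text
final TCP [420.6 390.9  53.8]
[457.6 289.3 103.2]
[[[-1.0,1.4,-1.2],[-1.5,0.7,5.2],8.78],[[-0.8,1.5,-1.2],[-1.5,0.7,5.2],8.78],[[-0.7,1.6,-1.2],[-1.5,0.7,5.2],8.78],[[-0.5,1.7,-1.1],[-1.5,0.7,5.2],8.78],[[-0.4,1.7,-1.1],[-1.5,0.7,5.2],8.78]]
[[[-0.2,1.8,-1.1],[-1.6,0.7,5.2],8.78],[[0.0,1.8,-1.0],[-1.5,0.7,5.2],8.78],[[0.2,1.9,-1.0],[-1.5,0.7,5.2],8.78],[[0.3,1.9,-0.9],[-1.6,0.7,5.2],8.78],[[0.5,1.8,-0.8],[-1.5,0.7,5.2],8.78]]
[[[0.7,1.8,-0.8],[-1.6,0.7,5.2],8.78],[[0.9,1.8,-0.7],[-1.5,0.7,5.2],8.78],[[1.0,1.7,-0.7],[-1.6,0.7,5.2],8.78],[[1.2,1.6,-0.6],[-1.5,0.7,5.2],8.78],[[1.3,1.5,-0.6],[-1.5,0.8,5.2],8.78]]
[[[1.5,1.4,-0.5],[-1.6,0.7,5.2],8.78],[[1.6,1.2,-0.4],[-1.5,0.8,5.1],8.78]]
end [480.  200.4 259.8] maxstep mm 21.6 deg 5.5
```

```bash
python3 -m crank '[[[-1.0,1.4,-1.2],[-1.5,0.7,5.2],8.78],[[-0.8,1.5,-1.2],[-1.5,0.7,5.2],8.78],[[-0.7,1.6,-1.2],[-1.5,0.7,5.2],8.78],[[-0.5,1.7,-1.1],[-1.5,0.7,5.2],8.78],[[-0.4,1.7,-1.1],[-1.5,0.7,5.2],8.78]]' && python3 -m crank '[[[-0.2,1.8,-1.1],[-1.6,0.7,5.2],8.78],[[0,1.8,-1],[-1.5,0.7,5.2],8.78],[[0.2,1.9,-1],[-1.5,0.7,5.2],8.78],[[0.3,1.9,-0.9],[-1.6,0.7,5.2],8.78],[[0.5,1.8,-0.8],[-1.5,0.7,5.2],8.78]]' && python3 -m crank '[[[0.7,1.8,-0.8],[-1.6,0.7,5.2],8.78],[[0.9,1.8,-0.7],[-1.5,0.7,5.2],8.78],[[1,1.7,-0.7],[-1.6,0.7,5.2],8.78],[[1.2,1.6,-0.6],[-1.5,0.7,5.2],8.78],[[1.3,1.5,-0.6],[-1.5,0.8,5.2],8.78]]' && python3 -m crank '[[[1.5,1.4,-0.5],[-1.6,0.7,5.2],8.78],[[1.6,1.2,-0.4],[-1.5,0.8,5.1],8.78],[[0,0,0],[0,0,0],8.78]]'; python3 -c "
from h import *
st();Rt=ori(20,20);plan([457.6,289.3,103.2],Rt,12,8.78,2)"
```

```text
t: 47.18
ee_pos: [605.8, -8.5, 202.5]
orientation: [0.078, 1.651, 0.101]
ft_force: [-0.1, -0.4, 0.1]
width: 87.8
t: 47.8
ee_pos: [553.0, 78.7, 226.5]
orientation: [0.349, 1.659, 0.563]
ft_force: [0.0, -0.2, -0.4]
width: 88.0
t: 48.42
ee_pos: [500.3, 165.8, 250.6]
orientation: [0.62, 1.596, 1.027]
ft_force: [-0.4, 0.7, 0.8]
width: 87.9
t: 48.8
ee_pos: [479.3, 200.7, 258.2]
orientation: [0.725, 1.555, 1.208]
ft_force: [-1.1, 0.0, 0.1]
width: 87.6
t 48.8 p [479.3 200.7 258.2] F [-1.14  0.02  0.15] M [-0.438 -0.066 -0.016] w 87.6 
R [[-0.324, -0.112, 0.939], [0.883, 0.322, 0.343], [-0.341, 0.94, -0.005]] q [-0.19  0.6   1.78  0.94  1.66 -0.93]
[[[1.15,-0.96,0.09],[0.0,0.0,0.0],8.78],[[1.15,-0.96,0.09],[0.0,0.0,0.0],8.78],[[1.15,-0.96,0.09],[0.0,0.0,0.0],8.78],[[1.15,-0.96,0.09],[0.0,0.0,0.0],8.78],[[1.15,-0.95,0.09],[0.0,0.0,0.0],8.78]]
[[[1.15,-0.96,0.09],[0.0,0.0,0.0],8.78],[[1.15,-0.95,0.09],[0.0,0.0,0.0],8.78],[[1.15,-0.96,0.09],[-0.1,0.0,0.0],8.78],[[1.15,-0.96,0.09],[0.0,0.0,0.0],8.78],[[1.15,-0.95,0.09],[-0.1,0.0,0.0],8.78]]
[[[1.15,-0.96,0.08],[0.0,-0.1,0.0],8.78],[[1.16,-0.95,0.09],[-0.1,0.0,-0.1],8.78]]
end [457.6 289.4 103.2] maxstep mm 15.0 deg 0.1
```

```bash
python3 -m crank '[[[1.15,-0.96,0.09],[0,0,0],8.78],[[1.15,-0.96,0.09],[0,0,0],8.78],[[1.15,-0.96,0.09],[0,0,0],8.78],[[1.15,-0.96,0.09],[0,0,0],8.78],[[1.15,-0.96,0.09],[0,0,0],8.78]]' && python3 -m crank '[[[1.15,-0.96,0.09],[0,0,0],8.78],[[1.15,-0.96,0.09],[0,0,0],8.78],[[1.15,-0.96,0.09],[0,0,0],8.78],[[1.15,-0.96,0.09],[0,0,0],8.78],[[1.15,-0.96,0.09],[0,0,0],8.78]]' && python3 -m crank '[[[1.15,-0.96,0.09],[0,0,0],8.78],[[1.15,-0.96,0.09],[0,0,0],8.78],[[0,0,0],[0,0,0],8.78]]'; python3 -c "
from h import *
st();w=snap('wrist','w7');snap('scene','s9')"
```

```text
t: 49.42
ee_pos: [471.8, 237.7, 194.5]
orientation: [0.722, 1.55, 1.209]
ft_force: [0.8, 0.3, 0.6]
width: 87.8
t: 50.05
ee_pos: [463.3, 274.5, 129.7]
orientation: [0.722, 1.55, 1.209]
ft_force: [-0.4, -0.9, 0.5]
width: 87.8
t: 50.42
ee_pos: [459.1, 289.3, 103.8]
orientation: [0.723, 1.552, 1.209]
ft_force: [0.3, 0.5, 0.1]
width: 87.9
t 50.42 p [459.1 289.3 103.8] F [0.27 0.49 0.13] M [-0.451 -0.1    0.002] w 87.9 
R [[-0.323, -0.116, 0.939], [0.882, 0.322, 0.343], [-0.342, 0.94, -0.002]] q [-0.04  0.84  1.83  1.07  1.43 -1.13]
```

View pics/w7.png

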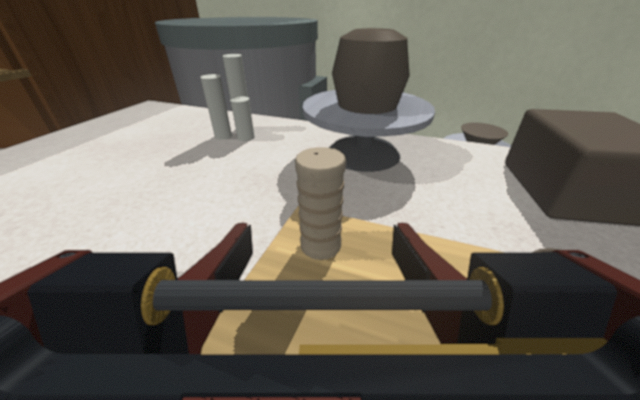

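View pics/s9.png

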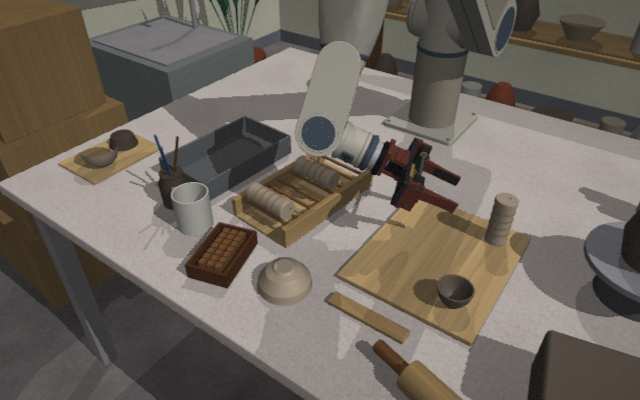

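```bash
python3 - <<'E'
from h import *
w=get_image('wrist'); s=get_image('scene')
B=onz(w,320,166,122); print(B, onz(s,330+654/3.7,180+70/3.7,122))
Rt=ori(20,20); b=np.array([435.5,350,67]); P=b-Rt.apply(RC)
print('lateral of wrist est vs plan', (B-b)@Rt.apply([0,0,1]), (B-b)@np.array([-.342,.94,0]))
plan(P,Rt,10,8.78,2)
E
```

```text
[440.9798766  338.96378318 122.        ] [434.23473826 354.78347251 122.        ]
lateral of wrist est vs plan 1.3747911442458387 -12.248161607768285
[[[1.21,-0.11,-0.02],[0.0,0.0,0.0],8.78],[[1.21,-0.1,-0.02],[0.0,0.0,0.0],8.78],[[1.2,-0.11,-0.02],[0.0,0.0,0.0],8.78],[[1.21,-0.1,-0.02],[0.0,0.0,0.0],8.78],[[1.2,-0.11,-0.02],[0.0,0.0,0.0],8.78]]
[[[1.21,-0.1,-0.03],[0.0,0.0,0.0],8.78],[[1.2,-0.11,-0.02],[0.0,0.0,0.0],8.78],[[1.21,-0.1,-0.03],[0.0,0.0,0.0],8.78],[[1.2,-0.11,-0.02],[0.0,0.0,0.0],8.78],[[1.21,-0.1,-0.03],[0.1,0.0,0.0],8.78]]
end [420.6 390.9  53.8] maxstep mm 12.2 deg 0.1
```

```bash
python3 -m crank '[[[1.2,-0.1,0],[0,0,0],8.78],[[1.2,-0.1,-0.02],[0,0,0],8.78],[[1.2,-0.1,-0.02],[0,0,0],8.78],[[1.2,-0.1,-0.02],[0,0,0],8.78],[[1.2,-0.1,-0.02],[0,0,0],8.78]]' && python3 -m crank '[[[1.2,-0.1,-0.02],[0,0,0],8.78],[[1.2,-0.1,-0.02],[0,0,0],8.78],[[1.2,-0.1,-0.02],[0,0,0],8.78],[[1.2,-0.1,0],[0,0,0],8.78],[[0,0,0],[0,0,0],8.78]]'; python3 -c "
from h import *
st();w=snap('wrist','w8');two('z20',(430,160,540,270),(150,100,240,210),5)
Rt=ori(20,20); b=np.array([435.5,350,67]); P=b-Rt.apply(RC);plan(P,Rt,2,8.78,2)"
```

```text
t: 51.25
ee_pos: [440.0, 340.7, 79.0]
orientation: [0.722, 1.55, 1.209]
ft_force: [0.8, -0.0, -0.4]
width: 87.8
t: 51.88
ee_pos: [424.1, 381.4, 58.9]
orientation: [0.722, 1.551, 1.21]
ft_force: [-0.1, 0.1, -0.7]
width: 87.7
t 51.88 p [424.1 381.4  58.9] F [-0.15  0.13 -0.69] M [-0.411 -0.115 -0.036] w 87.7 
R [[-0.323, -0.117, 0.939], [0.882, 0.322, 0.344], [-0.342, 0.94, -0.001]] q [ 0.13  0.91  1.88  1.24  1.32 -1.21]
[[[0.62,-0.07,-0.03],[0.0,0.0,0.0],8.78],[[0.62,-0.07,-0.04],[0.0,0.0,0.0],8.78]]
end [420.6 390.9  53.8] maxstep mm 6.3 deg 0.0
```

View pics/z20.png

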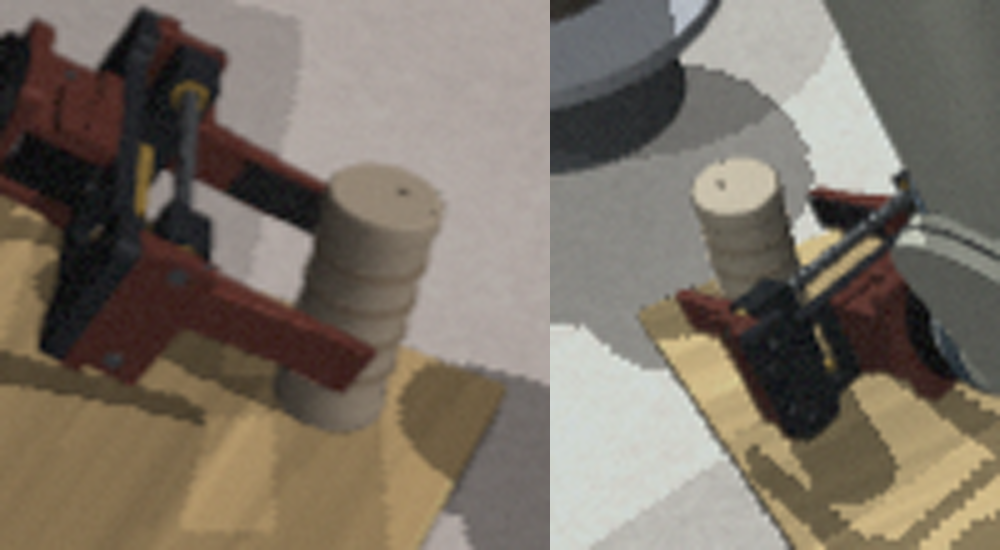

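View pics/w8.png

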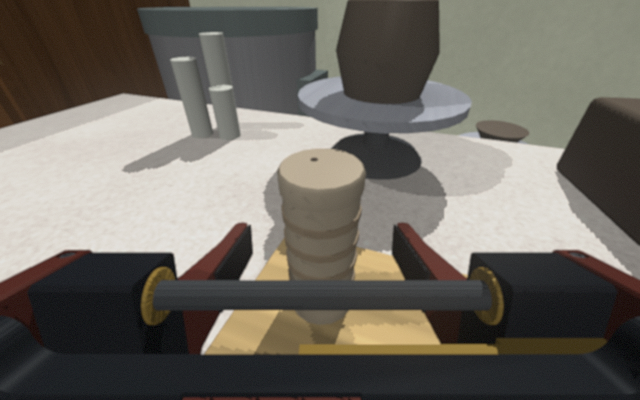

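```bash
python3 -m crank '[[[0.62,-0.07,0],[0,0,0],8.78],[[0.62,-0.07,0],[0,0,0],8.78],[[0,0,0],[0,0,0],7],[[0,0,0],[0,0,0],4],[[0,0,0],[0,0,0],4]]'; python3 -m crank '[[[0,0,0],[0,0,0],4],[[0,0,0],[0,0,0],4],[[0,0,0],[0,0,0],4],[[0,0,0],[0,0,0],4]]';python3 -c "
from h import *
st();s,d=two('z21',(430,160,540,270),(150,100,240,210),5)"
```

```text
t: 52.65
ee_pos: [421.2, 391.2, 53.7]
orientation: [0.722, 1.55, 1.209]
ft_force: [0.6, 0.4, -0.7]
width: 61.3
t: 53.15
ee_pos: [420.8, 391.2, 53.8]
orientation: [0.722, 1.55, 1.209]
ft_force: [-1.7, -2.2, 1.2]
width: 45.1
t 53.15 p [420.8 391.2  53.8] F [-1.66 -2.24  1.22] M [-0.264  0.083  0.322] w 45.1 
R [[-0.322, -0.117, 0.939], [0.883, 0.322, 0.343], [-0.342, 0.94, 0.0]] q [ 0.15  0.92  1.88  1.26  1.31 -1.22]
```

View pics/z21.png

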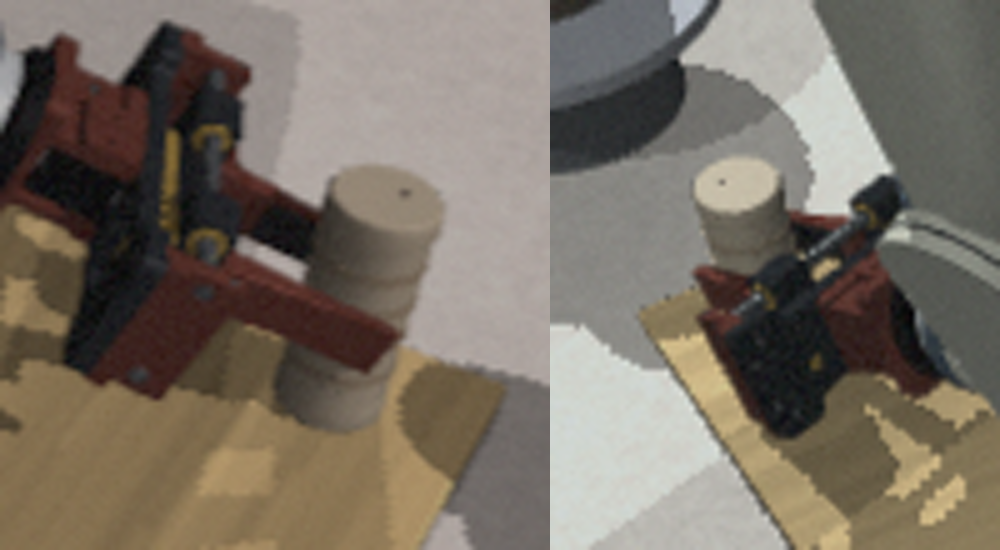

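B is gripped: width 45.1 mm, upright and in the same place as before. Lifting.

```bash
python3 -m crank '[[[-0.5,1.4,0],[0,0,0],4],[[-0.5,1.4,0],[0,0,0],4],[[-0.5,1.4,0],[0,0,0],4],[[-0.5,1.4,0],[0,0,0],4],[[0,0,0],[0,0,0],4]]';  python3 -c "
from h import *
st();plan([540,60,270],ori(110,-5.9),20,4,grasp=True)"
```

```text
t: 53.88
ee_pos: [421.5, 391.7, 114.5]
orientation: [0.72, 1.548, 1.21]
ft_force: [0.7, 0.0, -4.3]
width: 45.4
t 53.88 p [421.5 391.7 114.5] F [ 0.72  0.04 -4.33] M [-1.09  -0.323  0.018] w 45.4 
R [[-0.321, -0.12, 0.94], [0.883, 0.322, 0.342], [-0.343, 0.939, 0.003]] q [ 0.15  0.8   1.91  1.24  1.34 -1.14]
[[[-1.9,-0.1,0.0],[1.3,-0.6,-4.4],4],[[-1.9,-0.3,0.0],[1.3,-0.6,-4.4],4],[[-1.9,-0.4,0.0],[1.3,-0.6,-4.4],4],[[-1.8,-0.5,0.0],[1.3,-0.6,-4.4],4],[[-1.8,-0.7,0.1],[1.3,-0.6,-4.4],4]]
[[[-1.7,-0.8,0.1],[1.3,-0.6,-4.4],4],[[-1.7,-0.9,0.1],[1.3,-0.6,-4.4],4],[[-1.6,-1.1,0.2],[1.3,-0.6,-4.4],4],[[-1.5,-1.2,0.2],[1.3,-0.6,-4.4],4],[[-1.4,-1.3,0.3],[1.3,-0.6,-4.4],4]]
[[[-1.3,-1.4,0.3],[1.3,-0.6,-4.4],4],[[-1.2,-1.5,0.4],[1.3,-0.6,-4.4],4],[[-1.1,-1.5,0.4],[1.3,-0.6,-4.4],4],[[-0.9,-1.6,0.4],[1.3,-0.6,-4.4],4],[[-0.8,-1.7,0.5],[1.3,-0.6,-4.5],4]]
[[[-0.7,-1.7,0.5],[1.3,-0.6,-4.4],4],[[-0.5,-1.7,0.6],[1.3,-0.6,-4.5],4],[[-0.4,-1.8,0.6],[1.3,-0.6,-4.4],4],[[-0.2,-1.8,0.7],[1.3,-0.6,-4.5],4],[[-0.1,-1.7,0.7],[1.4,-0.6,-4.4],4]]
end [538.1  44.1 225.4] maxstep mm 19.6 deg 4.7
```

```bash
python3 -m crank '[[[-1.9,-0.1,0],[1.3,-0.6,-4.4],4],[[-1.9,-0.3,0],[1.3,-0.6,-4.4],4],[[-1.9,-0.4,0],[1.3,-0.6,-4.4],4],[[-1.8,-0.5,0],[1.3,-0.6,-4.4],4],[[-1.8,-0.7,0.1],[1.3,-0.6,-4.4],4]]' && python3 -m crank '[[[-1.7,-0.8,0.1],[1.3,-0.6,-4.4],4],[[-1.7,-0.9,0.1],[1.3,-0.6,-4.4],4],[[-1.6,-1.1,0.2],[1.3,-0.6,-4.4],4],[[-1.5,-1.2,0.2],[1.3,-0.6,-4.4],4],[[-1.4,-1.3,0.3],[1.3,-0.6,-4.4],4]]' && python3 -m crank '[[[-1.3,-1.4,0.3],[1.3,-0.6,-4.4],4],[[-1.2,-1.5,0.4],[1.3,-0.6,-4.4],4],[[-1.1,-1.5,0.4],[1.3,-0.6,-4.4],4],[[-0.9,-1.6,0.4],[1.3,-0.6,-4.4],4],[[-0.8,-1.7,0.5],[1.3,-0.6,-4.5],4]]' && python3 -m crank '[[[-0.7,-1.7,0.5],[1.3,-0.6,-4.4],4],[[-0.5,-1.7,0.6],[1.3,-0.6,-4.5],4],[[-0.4,-1.8,0.6],[1.3,-0.6,-4.4],4],[[-0.2,-1.8,0.7],[1.3,-0.6,-4.5],4],[[-0.1,-1.7,0.7],[1.4,-0.6,-4.4],4]]'; python3 -m crank '[[[0,0,0],[0,0,0],4],[[0,0,0],[0,0,0],4],[[0,0,0],[0,0,0],4]]'; python3 -c "
from h import *
mom(16)"
python3 -m crank '[[[0,0,0],[0,0,-6],4],[[0,0,0],[0,0,-6],4],[[0,0,0],[0,0,-6],4],[[0,0,0],[0,0,-6],4],[[0,0,0],[0,0,0],4]]'; python3 -m crank '[[[0,0,0],[0,0,0],4],[[0,0,0],[0,0,0],4],[[0,0,0],[0,0,0],4],[[0,0,0],[0,0,0],4],[[0,0,0],[0,0,0],4]]'
python3 -m crank '[[[0,0,0],[0,0,6],4],[[0,0,0],[0,0,6],4],[[0,0,0],[0,0,6],4],[[0,0,0],[0,0,6],4],[[0,0,0],[0,0,0],4]]';python3 -c "
from h import *
mom()"
```

```text
t: 54.5
ee_pos: [450.3, 304.2, 140.6]
orientation: [0.492, 1.634, 0.815]
ft_force: [0.2, 0.4, -4.9]
width: 45.2
t: 55.12
ee_pos: [478.9, 216.8, 168.3]
orientation: [0.262, 1.664, 0.423]
ft_force: [-0.2, -0.6, -3.6]
width: 45.2
t: 55.75
ee_pos: [507.8, 129.5, 196.0]
orientation: [0.032, 1.644, 0.031]
ft_force: [-0.2, 0.5, -4.7]
width: 45.1
t: 56.38
ee_pos: [536.7, 43.5, 223.3]
orientation: [-0.196, 1.574, -0.358]
ft_force: [0.4, 0.1, -4.9]
width: 45.4
t: 56.75
ee_pos: [537.4, 44.1, 223.6]
orientation: [-0.194, 1.572, -0.354]
ft_force: [-0.1, 0.6, -4.0]
width: 45.0
M [0.3984 0.0235 0.0065] sem [0.0097 0.0044 0.0081] F [ 0.11  0.1  -4.07] p [537.8  44.  223.8] rv [-0.195  1.571 -0.355] w 45.3
t: 58.18
ee_pos: [537.7, 45.2, 222.2]
orientation: [-0.529, 1.527, -0.678]
ft_force: [0.3, 0.1, -3.5]
width: 44.6
t: 58.8
ee_pos: [537.9, 43.9, 223.9]
orientation: [-0.527, 1.525, -0.68]
ft_force: [0.3, -0.0, -4.7]
width: 45.4
t: 59.42
ee_pos: [537.7, 42.5, 224.8]
orientation: [-0.193, 1.571, -0.357]
ft_force: [0.1, 0.3, -4.4]
width: 45.2
M [0.4068 0.0154 0.0113] sem [0.0066 0.0066 0.0092] F [ 0.02  0.12 -4.28] p [537.9  44.  223.8] rv [-0.195  1.571 -0.355] w 45.6
```

```bash
python3 -m crank '[[[0,0,0],[0,0,6],4],[[0,0,0],[0,0,6],4],[[0,0,0],[0,0,6],4],[[0,0,0],[0,0,6],4],[[0,0,0],[0,0,0],4]]'; python3 -m crank '[[[0,0,0],[0,0,0],4],[[0,0,0],[0,0,0],4],[[0,0,0],[0,0,0],4],[[0,0,0],[0,0,0],4],[[0,0,0],[0,0,0],4]]'
python3 -m crank '[[[0,0,0],[0,0,-6],4],[[0,0,0],[0,0,-6],4],[[0,0,0],[0,0,-6],4],[[0,0,0],[0,0,-6],4],[[0,0,0],[0,0,0],4]]';python3 -c "
from h import *
mom(20)";python3 -m crank '[[[0,0,0],[0,0,-9],4],[[0,0,0],[0,0,-9],4],[[0,0,0],[0,0,-9],4],[[0,0,0],[0,0,-9],4],[[0,0,0],[0,0,0],4]]'; python3 -m crank '[[[0,0,0],[0,0,0],4],[[0,0,0],[0,0,0],4],[[0,0,0],[0,0,0],4],[[0,0,0],[0,0,0],4],[[0,0,0],[0,0,0],4]]'
python3 -c "
from h import *
st();snap('scene','s10')"
python3 -m crank '[[[0,0,0],[0,0,9],4],[[0,0,0],[0,0,9],4],[[0,0,0],[0,0,9],4],[[0,0,0],[0,0,9],4],[[0,0,0],[0,0,0],4]]';python3 -c "
from h import *
mom(20)"
```

```text
t: 60.85
ee_pos: [537.5, 42.2, 223.9]
orientation: [0.137, 1.567, -0.029]
ft_force: [-0.6, -0.7, -3.9]
width: 45.4
t: 61.48
ee_pos: [537.8, 44.2, 223.7]
orientation: [0.135, 1.567, -0.026]
ft_force: [-0.8, -1.0, -5.7]
width: 45.1
t: 62.1
ee_pos: [537.9, 45.7, 223.0]
orientation: [-0.196, 1.572, -0.352]
ft_force: [-0.7, -0.3, -3.8]
width: 45.2
M [ 0.3963  0.0149 -0.0037] sem [0.0071 0.006  0.0066] F [ 0.15 -0.34 -4.11] p [537.8  44.1 223.8] rv [-0.195  1.571 -0.355] w 45.5
t: 63.72
ee_pos: [537.4, 45.4, 220.9]
orientation: [-0.698, 1.485, -0.838]
ft_force: [0.2, 0.5, -3.6]
width: 45.0
t: 64.35
ee_pos: [537.9, 43.8, 224.1]
orientation: [-0.692, 1.482, -0.841]
ft_force: [-0.2, -0.2, -5.2]
width: 45.3
t 64.35 p [537.9  43.8 224.1] F [-0.15 -0.24 -5.17] M [ 1.001e+00 -9.900e-02 -1.000e-03] w 45.3 
R [[-0.086, 0.057, 0.995], [-0.825, 0.556, -0.103], [-0.559, -0.829, -0.001]] q [ 0.5   0.61  1.63 -0.75  1.59  0.87]
t: 65.03
ee_pos: [537.7, 41.9, 225.4]
orientation: [-0.192, 1.57, -0.358]
ft_force: [0.4, -0.2, -5.1]
width: 45.0
M [ 0.4015  0.0201 -0.0008] sem [0.0081 0.0068 0.0073] F [-0.05 -0.02 -4.51] p [537.8  43.9 223.9] rv [-0.195  1.571 -0.355] w 45.5
```

View pics/s10.png

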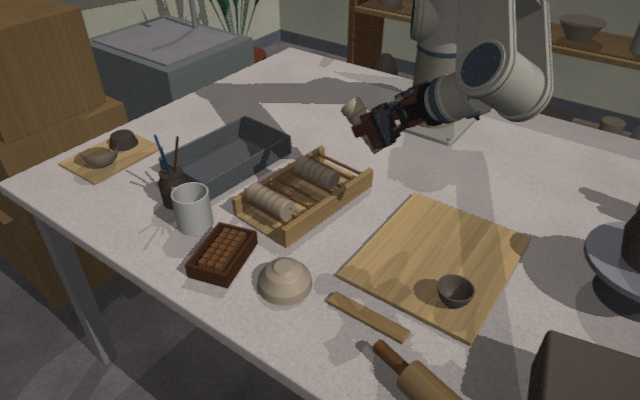

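B's level moments are 0.398, 0.407, 0.396 and 0.402 N m, including a 36° tilt, so B is sound and all three belong in the cradle. I'll take B to slot 1 and watch the gripper's clearance over A.

```bash
python3 -c "
from h import *
planc([432.6,-60,115],ori(110,-5.9),10,4,2)"
```

```text
[[[1.87,-0.67,-0.94],[0.0,0.0,0.0],4],[[1.87,-0.67,-0.94],[0.0,0.0,0.0],4],[[1.87,-0.68,-0.94],[0.0,0.0,0.0],4],[[1.87,-0.67,-0.94],[0.0,0.0,0.0],4],[[1.87,-0.68,-0.94],[0.0,0.0,0.0],4]]
[[[1.87,-0.67,-0.94],[0.0,0.0,0.0],4],[[1.87,-0.68,-0.93],[0.0,0.0,0.0],4],[[1.87,-0.67,-0.94],[0.0,0.0,0.0],4],[[1.87,-0.68,-0.93],[0.0,0.0,0.0],4],[[1.86,-0.67,-0.94],[0.0,-0.1,0.0],4]]
end [431.2 -73.1  71.5] maxstep mm 22.0 deg 0.1
```

```bash
python3 -m crank '[[[1.87,-0.67,-0.94],[0,0,0],4],[[1.87,-0.67,-0.94],[0,0,0],4],[[1.87,-0.67,-0.94],[0,0,0],4],[[1.87,-0.67,-0.94],[0,0,0],4],[[1.87,-0.67,-0.94],[0,0,0],4]]' && python3 -m crank '[[[1.87,-0.67,-0.94],[0,0,0],4],[[1.87,-0.67,-0.94],[0,0,0],4],[[1.87,-0.67,-0.94],[0,0,0],4],[[1.87,-0.67,-0.94],[0,0,0],4],[[1.87,-0.67,-0.94],[0,0,0],4]]' && python3 -m crank '[[[0,0,0],[0,0,0],4],[[0,0,0],[0,0,0],4]]'; python3 -c "
from h import *
st(); s,d=two('z22',(230,110,390,230),(220,170,365,300),5)
o=get_obs();r=R.from_rotvec(o['orientation']);c=o['ee_pos']+r.apply(RC);print(c)
up=r.apply([-np.sin(np.radians(20)),np.cos(np.radians(20)),0])
print('pred ends',(proj(s,c+55*up)-[230,110])*5,(proj(d,c-55*up)-[220,170])*5+[800,0])
planc([432.6,-60,80],ori(110,-5.9),5,4,2)"
```

```text
t: 66.65
ee_pos: [484.3, -14.7, 147.2]
orientation: [-0.195, 1.571, -0.355]
ft_force: [0.3, 0.0, -4.3]
width: 44.8
t: 67.28
ee_pos: [431.4, -73.0, 71.1]
orientation: [-0.195, 1.57, -0.355]
ft_force: [-0.8, -0.5, -4.6]
width: 45.5
t: 67.53
ee_pos: [432.3, -72.4, 71.8]
orientation: [-0.194, 1.57, -0.354]
ft_force: [0.2, -0.5, -4.1]
width: 45.3
t 67.53 p [432.3 -72.4  71.8] F [ 0.23 -0.46 -4.13] M [ 0.462  0.032 -0.057] w 45.3 
R [[-0.035, 0.097, 0.995], [-0.34, 0.935, -0.103], [-0.94, -0.342, 0.0]] q [ 0.07  0.41  2.1  -0.51  0.76  0.57]
[433.77853713 -59.12158073 115.42281956]
pred ends [620.17402017 191.66210561] [1087.67549396  472.02268947]
[[[0.67,0.22,-0.02],[0.0,0.0,0.0],4],[[0.67,0.22,-0.02],[0.0,0.0,0.0],4],[[0.67,0.23,-0.02],[0.0,0.0,0.0],4],[[0.68,0.22,-0.03],[0.0,0.0,0.0],4],[[0.67,0.23,-0.02],[0.0,0.0,0.0],4]]
end [431.3 -73.1  36.5] maxstep mm 7.2 deg 0.0
```

View pics/z22.png

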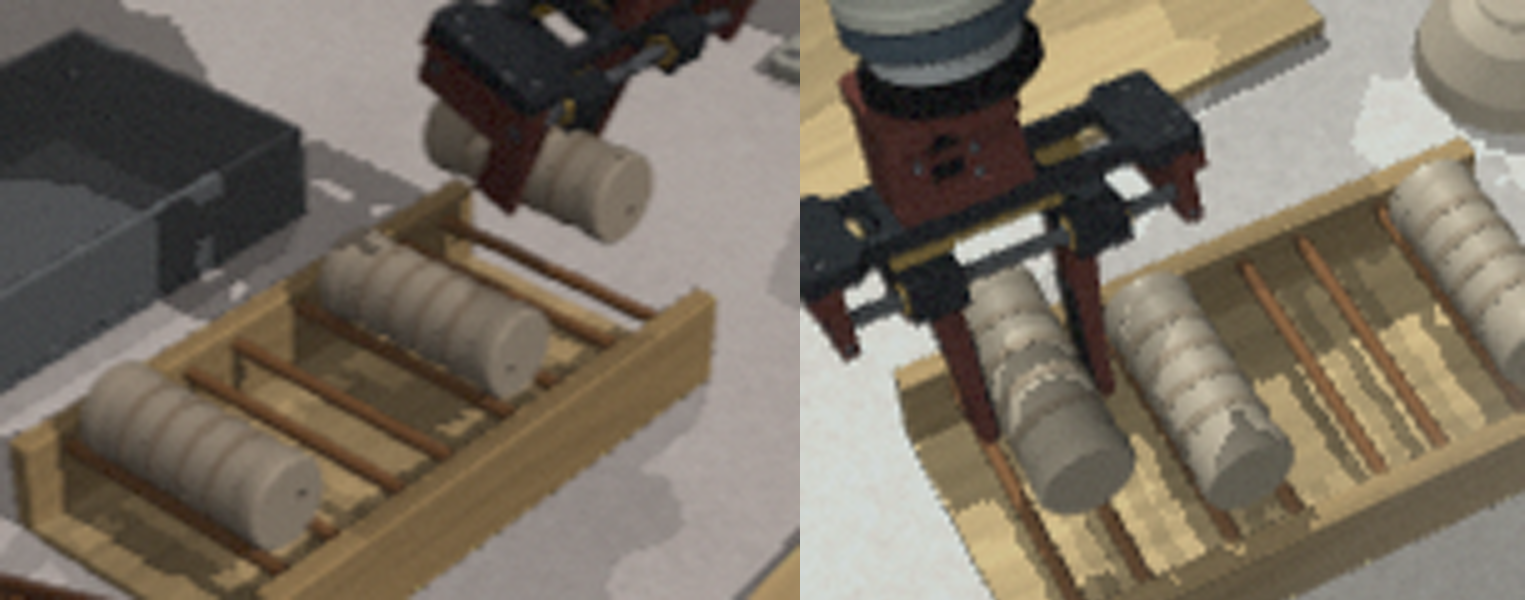

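```bash
python3 -c "
from h import *
s=get_image('scene');o=get_obs();r=R.from_rotvec(o['orientation'])
for u,v in ((230+422/5,110+78/5),(230+488/5,110+148/5),(230+545/5,110+110/5)):
  for z in (110,120,130,140,150,160,170): 
    p=onz(s,u,v,z); print(z,p.round(0),'tool',r.inv().apply(p-o['ee_pos']).round(0))
  print()
cv2.imwrite('pics/z23.png',cv2.resize(s['pixels'][105:165,305:385,::-1],None,fx=9,fy=9,interpolation=cv2.INTER_CUBIC))
"
```

```text
110 [ 397. -151.  110.] tool [ -8. -90. -28.]
120 [ 411. -140.  120.] tool [-21. -82. -14.]
130 [ 426. -129.  130.] tool [-35. -74.  -0.]
140 [ 441. -118.  140.] tool [-49. -66.  13.]
150 [ 456. -108.  150.] tool [-62. -58.  27.]
160 [471. -97. 160.] tool [-76. -50.  41.]
170 [486. -86. 170.] tool [-89. -41.  54.]

110 [435. -83. 110.] tool [-32. -23.   4.]
120 [449. -74. 120.] tool [-45. -16.  17.]
130 [463. -64. 130.] tool [-59.  -9.  30.]
140 [477. -54. 140.] tool [-72.  -2.  43.]
150 [492. -45. 150.] tool [-85.   5.  56.]
160 [506. -35. 160.] tool [-98.  12.  69.]
170 [520. -25. 170.] tool [-111.   19.   83.]

110 [387. -81. 110.] tool [-31. -26. -44.]
120 [402. -72. 120.] tool [-44. -19. -30.]
130 [417. -62. 130.] tool [-58. -12. -16.]
140 [432. -53. 140.] tool [-71.  -5.  -2.]
150 [447. -43. 150.] tool [-84.   2.  12.]
160 [462. -33. 160.] tool [-97.   9.  26.]
170 [477. -24. 170.] tool [-110.   16.   40.]
```

View pics/z23.png

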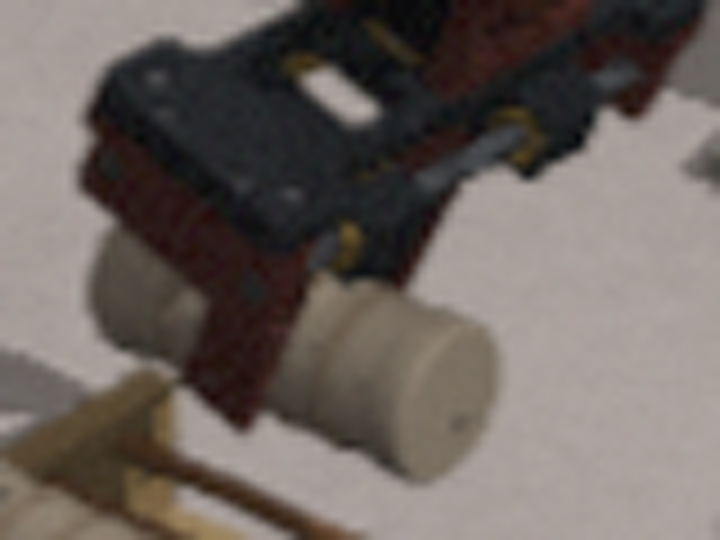

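The gripper's end plate sits about 110 mm behind the TCP, which leaves roughly 25–30 mm over roller A. Lowering B.

```bash
python3 -m crank '[[[0.67,0.22,-0.03],[0,0,0],4],[[0.67,0.22,-0.03],[0,0,0],4],[[0.67,0.22,-0.02],[0,0,0],4],[[0.67,0.22,-0.02],[0,0,0],4],[[0.67,0.22,-0.02],[0,0,0],4]]' && python3 -m crank '[[[0.47,0.17,0],[0,0,0],4],[[0.47,0.17,0],[0,0,0],4],[[0.28,0.1,0],[0,0,0],4],[[0,0,0],[0,0,0],4]]'; python3 -c "
from h import *
st(); s,d=two('z24',(230,110,390,230),(220,170,365,300),5)"
```

```text
t: 68.3
ee_pos: [429.6, -73.6, 35.4]
orientation: [-0.195, 1.572, -0.355]
ft_force: [0.3, 0.3, -4.4]
width: 45.2
t: 68.8
ee_pos: [430.5, -73.8, 23.2]
orientation: [-0.195, 1.57, -0.354]
ft_force: [1.9, -1.1, -3.5]
width: 44.8
t 68.8 p [430.5 -73.8  23.2] F [ 1.88 -1.09 -3.48] M [ 0.057 -0.274  0.238] w 44.8 
R [[-0.035, 0.096, 0.995], [-0.341, 0.935, -0.102], [-0.939, -0.343, -0.001]] q [ 0.07  0.51  2.12 -0.58  0.66  0.66]
```

View pics/z24.png

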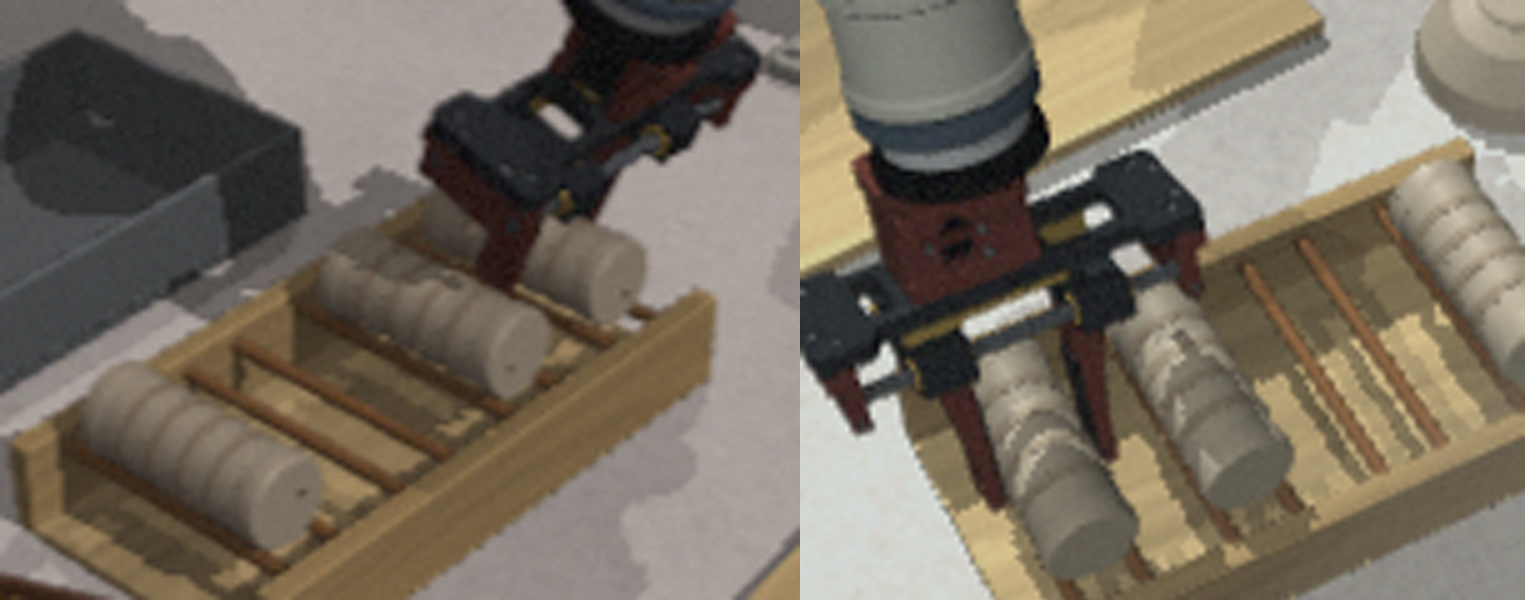

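First contact is on one dowel: the push is +x and the tool sits about 2 mm to −x. I'll shift +2 mm and settle.

```bash
python3 -m crank '[[[-0.05,0,0.2],[0,0,0],4],[[0,0,0],[0,0,0],4]]' && python3 -m crank '[[[0.14,0.05,0],[0,0,0],4],[[0,0,0],[0,0,0],4]]' && python3 -m crank '[[[0.1,0.03,0],[0,0,0],4],[[0,0,0],[0,0,0],4]]';python3 -c "
from h import *
mom(4)"
```

```text
t: 69.15
ee_pos: [431.4, -73.6, 23.4]
orientation: [-0.194, 1.572, -0.355]
ft_force: [-0.4, -0.2, -4.2]
width: 45.7
t: 69.4
ee_pos: [431.7, -73.8, 22.1]
orientation: [-0.195, 1.571, -0.354]
ft_force: [-1.0, -0.2, 0.9]
width: 45.5
t: 69.65
ee_pos: [431.9, -73.9, 21.9]
orientation: [-0.196, 1.571, -0.355]
ft_force: [-2.2, 4.4, 14.1]
width: 45.1
M [-0.1754  0.6304  0.217 ] sem [0.0092 0.0124 0.0068] F [-2.6   3.26 13.73] p [431.9 -73.9  21.9] rv [-0.196  1.571 -0.355] w 45.1
```

```bash
python3 -m crank '[[[-0.09,-0.03,0],[0,0,0],4],[[0,0,0],[0,0,0],4.8],[[0,0,0],[0,0,0],5.4],[[0,0,0],[0,0,0],6],[[0,0,0],[0,0,0],6]]' && python3 -m crank '[[[0,0,0],[0,0,0],6],[[-0.6,-0.2,0],[0,0,0],6],[[-0.9,-0.33,0],[0,0,0],6],[[-1.8,-0.66,0],[0,0,0],6],[[-1.8,-0.66,0],[0,0,0],6]]'; python3 -m crank '[[[-1.8,-0.66,0],[0,0,0],6],[[-2.8,-1,0],[0,0,0],6],[[-2.8,-1,0],[0,0,0],7],[[-2.8,-1,0],[0,0,0],8.78],[[-2.8,-1,0],[0,0,0],8.78]]'; python3 -m crank '[[[-2,-0.8,0],[0,0,0],8.78],[[0,0,0],[0,0,0],8.78],[[0,0,0],[0,0,0],8.78]]';python3 -c "
from h import *
st(); two('z25',(230,110,390,230),(220,170,365,300),5); snap('side','d9');snap('scene','s11')
"
```

```text
t: 70.47
ee_pos: [431.6, -73.8, 21.8]
orientation: [-0.195, 1.572, -0.355]
ft_force: [-0.1, -0.1, 0.2]
width: 59.7
t: 71.1
ee_pos: [431.8, -73.6, 77.2]
orientation: [-0.195, 1.571, -0.354]
ft_force: [0.8, 0.5, -0.4]
width: 59.8
t: 71.72
ee_pos: [431.8, -72.8, 215.9]
orientation: [-0.194, 1.571, -0.354]
ft_force: [0.2, 1.1, -0.3]
width: 85.8
t: 72.1
ee_pos: [431.4, -73.6, 235.3]
orientation: [-0.195, 1.572, -0.354]
ft_force: [0.4, 0.1, 0.1]
width: 87.8
t 72.1 p [431.4 -73.6 235.3] F [0.38 0.13 0.09] M [ 0.048  0.018 -0.041] w 87.8 
R [[-0.037, 0.096, 0.995], [-0.34, 0.935, -0.103], [-0.94, -0.342, -0.002]] q [ 0.07  0.13  1.99 -0.38  1.12  0.35]
```

View pics/z25.png

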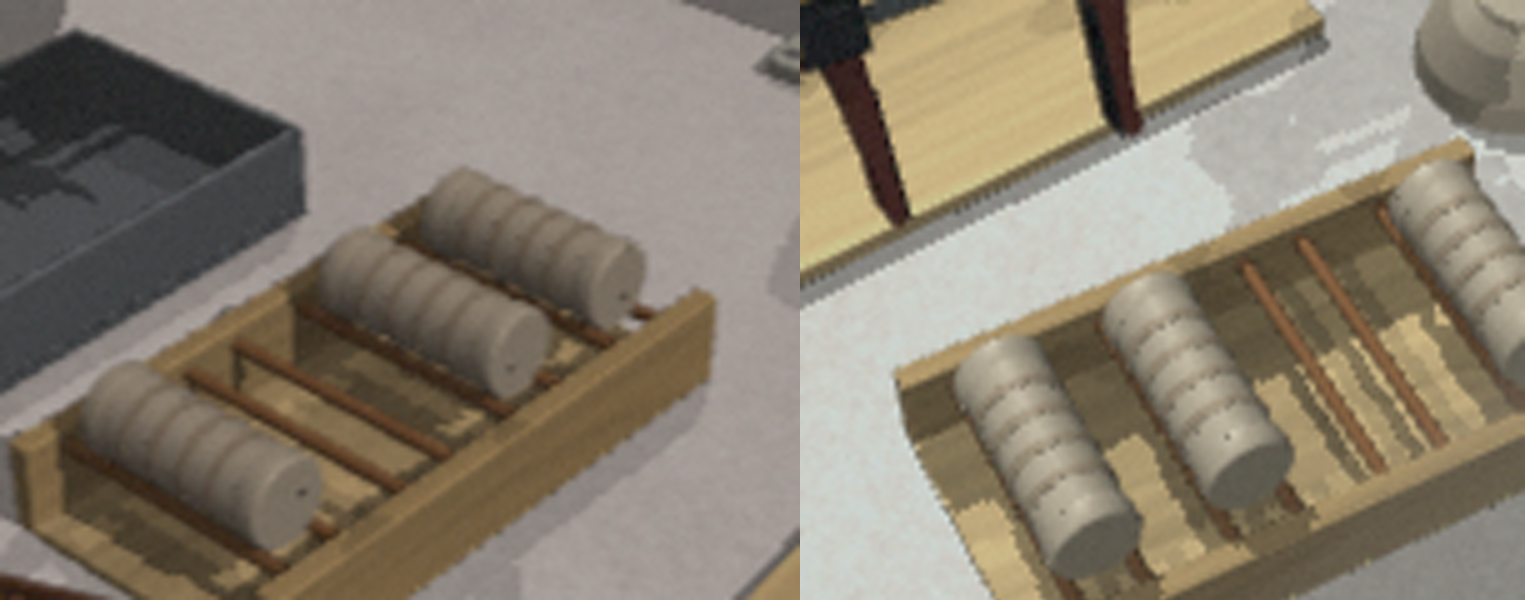

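View pics/d9.png

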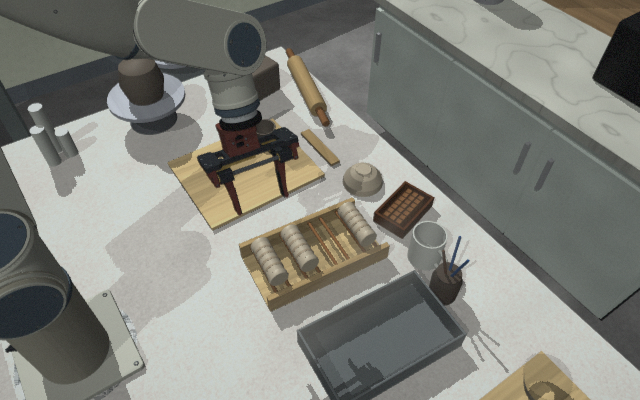

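View pics/s11.png

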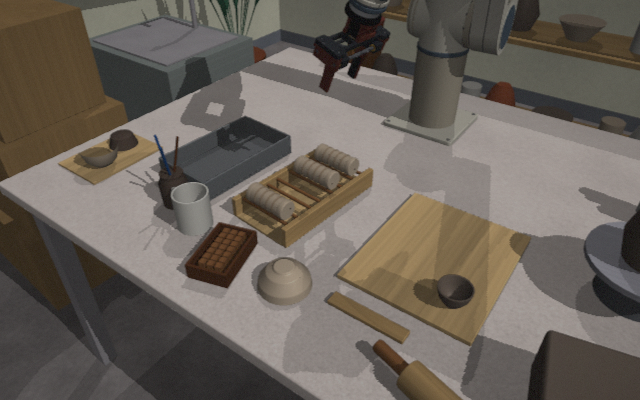

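All three rollers rest in slots 1, 2 and 4, the gripper is clear, and the bystanders look untouched. Handing in.

```bash
python3 -c "
from h import *
print(close_job()); st()"
```

```text
the job is handed in; nothing more can be done
None
the job is handed in; nothing more can be done
```

All three rollers on the board tested sound, so all three now lie in the drying cradle and the tub stays empty. I handed the job in at about 72 s.

**Test:** I tilted each roller at least 24° past level both ways and compared the wrist moment at level. A loose plug would have shifted it by about 0.1 N m.

| Roller | Level moment readings (N m) | Verdict | Slot |
|---|---|---|---|
| Front row, near the robot | 0.36, 0.359, 0.368 | sound | 2 |
| Front row, far | 0.383, 0.370, 0.373 | sound | 4 |
| Back row | 0.398, 0.407, 0.396, and 0.402 after a 36° tilt | sound | 1 |

**Last checks:** The final pictures from both cameras show each roller on its pair of dowels, between the end boards. The gripper was clear, and the bystanders looked unmoved by eye; I did not measure them. The highest wrist force I read was about 17 N, while setting down the first roller.

**What disagreed:**
- **Fingertip position:** The fingers end about 28 mm short of the reported tool point. My first grasp closed on air in front of a roller without touching it, and I corrected for this afterwards.
- **Camera positions:** The two fixed cameras differed by up to about 8 mm in y on the rollers (more on some cradle and tub corners), so I averaged the views.
- **Tub:** It was knocked a few centimetres aside during the run while the arm was away from it. I left it there, since nothing needed to go in it.

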